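# Fit the detachable handle to the grill pan

## Task

Fit the loose handle to the grill pan so that the pan can be carried: get the eye in the handle's strap over the wide head of the pan's stud, then bring the handle down level between the cheeks of the bracket, so that it is caught under the head, points straight out from the pan and cannot be lifted off. Leave it there and let go, without shoving the pan out of its place or disturbing the other things.

Things in the scene. Friction and masses are not known exactly. Their poses are not given: they have to be found in the camera images.
- stud (a point): Grill pan's upright stud: point on the axis of its round stem (10 mm across), at the mid-thickness of the handle's strap when that lies flat on the saddle (49 mm above the table). x runs level from the stud into the pan, square to its near wall; y left along the wall; z up. The stem stands on a flat tongue 46 mm wide whose top is 9 mm below this point and runs from x = -58 to the pan at +58 mm.
- head (a point): Middle of the top of the stud's head, 11 mm above the stud point; same axes. The head is oblong: 40 mm long along x (-20 to +20), 14 mm wide along y, 5 mm thick, so its underside is 15 mm above the tongue. Nothing stands above the tongue between the head and the pan.
- saddle (a point): Middle of the top of the saddle block on the tongue's outer end, 47 mm out from the stem, 2 mm below the stud point; same axes. The block is 18 mm along x. The strap's neck lies on it between two cheeks 34 mm apart that flare outwards at the top and end 13 mm above this point.
- pan_mid (a point): Middle of the pan's floor underside, on the table; same axes as the stud. Black steel tray 250 mm (x) by 300 mm (y), rim 40 mm high, with a wire grid inside, about 2.4 kg, standing loose on the table. Its near wall is 48 mm beyond the stem.
- grip (a point): The pan's loose detachable handle, about 0.22 kg: point at its balance, on its centre line, half-way up the grip (11 mm above the underside). x points along it to the nose, y left, z to its top. Black grip 24 mm wide, 22 mm high, from x = -85 to +25 mm. Starts flat on the table on the grip's underside, nose roughly away from the robot, left or right in front of the pan.
- eye (a point): Centre of the oblong eye in the handle's steel strap, at mid-thickness (strap 4 mm thick), 83 mm noseward of the grip point and 1 mm lower; same axes. Eye 28 mm long (x), 20 mm wide (y), in a plate 40 mm wide that starts 27 mm tailward of this point; from there to the grip the neck is 22 mm wide. Seated: this point 0 to 4 mm above the stud point, tail sagging up to 4 degrees.
- nose (a point): Middle of the front edge of the handle's nose, 24 mm ahead of the eye centre; same axes. The nose bar is 10 mm wide (x), between eye and front edge. The eye is shorter than the head: with the tail 25 to 40 degrees up the bar dips past the pan-side end of the head, comes back under it to the stem, and only then the tail can come down past the head's other end.
- slice_mid (a point): Bystander: slotted fish slice (turner) with a black grip, 288 long, 60 wide, 18 high (mm). The point is its middle, half-way up.
- ramekin_mid (a point): Bystander: white ceramic ramekin, 80 across, 45 high (mm). The point is its middle, half-way up.
- spice_mid (a point): Bystander: amber spice jar, 44 across, 85 high (mm). The point is its middle, half-way up.
- water_mid (a point): Bystander: clear water bottle, 64 across, 200 high (mm). The point is its middle, half-way up.
- mug_mid (a point): Bystander: blue mug, 80 across, 90 high (mm). The point is its middle, half-way up.
- timer_mid (a point): Bystander: white round kitchen timer, 68 across, 69 high (mm). The point is its middle, half-way up.
Not all that is in view belongs to the job. What is shaped like the part that bears grip but brown is not meant.

How it is judged:
At the end, for the whole second after the job is handed in: The stem stands in the eye with the strap under the head (eye centre within 14 mm of the stud axis, -5 to +6 mm from the stud point in height); handle level within 0.14 rad, straight out within 0.2 rad; pan flat; all at rest (z of eye in the frame of stud between -0.005 and 0.006 m and horizontal distance between eye and stud below 0.014 m and angle between grip's own z axis and vertical below 0.14 rad and angle between the x axis of grip and the x axis of stud, either way round below 0.2 rad and x of grip in the frame of stud below -0.06 m and angle between stud's own z axis and vertical below 0.03 rad and linear speed of each of handle, pan below 0.01 m/s); the robot touches nothing.
It fails at once if the pan is shoved more than 30 mm from its place (distance of stud from where it was at the start of the episode above 0.03 m).
It fails at once if moved more than 30 mm or knocked over: slice (distance of slice_mid from where it was at the start of the episode above 0.03 m or angle between slice_mid's own z axis and vertical above 0.5 rad).
It fails at once if moved more than 30 mm or knocked over: ramekin, spice, timer (distance of any of ramekin_mid, spice_mid, timer_mid from where it was at the start of the episode above 0.03 m or angle between any of ramekin_mid, spice_mid, timer_mid's own z axis and vertical above 0.5 rad).
It fails at once if moved more than 30 mm or knocked over: water, mug (distance of any of water_mid, mug_mid from where it was at the start of the episode above 0.03 m or angle between any of water_mid, mug_mid's own z axis and vertical above 0.5 rad).
It also fails if it takes over 51 s, if anything falls off the work surface, if the arm or the gripper's body presses on something with over 40 N, if the wrist force passes 120 N, or if a joint passes its speed limit or range.

## Robot

A 6-joint arm with a two-finger parallel gripper is mounted at the origin on the work surface. World frame = base frame: x ahead of the robot, y to its left, z up, the work surface at z = 0. Lengths are in m, angles in rad, forces in N, time in s.
With the tool pointing down it reaches from about 0.4 to 0.825 m from the base axis. Payload 7 kg.
Tool frame: the origin (TCP) lies midway between the tips of the shut fingers; the grasp point (between the pads) lies hold_point_z behind it (hold_point_z is the distance from the TCP to the grasp point, in m); z points along the fingers, y is the direction in which the jaws open and shut (so a half turn about z gives the same grasp; the last joint's range is limited). The gripper opens to 88 mm and grips with 3 to 60 N. Pads are 19 mm wide; open, the fingers measure 130 mm over their backs; the gripper's body (78 mm by 193 mm) begins 47 mm behind the grasp point.
Start: joints at [-1.011, 0.359, 0.012, 0, -1.224, -0.288], TCP at [0.181, -0.65, 0.227] pointing down, gripper open.
Joint ranges: [-3.07, 3.07], [-1.43, 2.12], [-1.02, 1.25], [-3.03, 1.67], [-3.05, -0], [-3.03, 3.03]. Speed limits (rad/s): [2.39, 2.39, 3.01, 3.14, 3.14, 3.14].

## Interface

Orientations are given as a unit quaternion [x, y, z, w].
In Python, from station import * gives the robot as it stands.
- The arm moves only by the tool drive_tool, never from a script. Its argument "series" is a list of rows, each a list of 2 entries, a list of its own where there are three numbers: the shift along the tool's x, y, z scaled (see below), then the turn about the tool's z scaled (see below). In form: [[[tx, ty, tz], roll], ...]. A call has 1 to 8 rows; each row shifts and turns the commanded pose from where the row before left it, along the tool's axes as they then stand; what a row does not reach is not made up. The controller multiplies each number of a shift by 800 mm and each number of a turn by pi/4 rad. A row lasts 1/8 s, in which the tool goes at most 62.5 mm and 10.7 degrees, less where a joint would pass 70% of its speed; a pose out of reach is approached as far as the arm can. A call with a number of a shift or a turn outside -1 to 1 is refused whole. A call with a gripper value outside its range is refused whole. "gripper" is the gripper's target within -1 to 1 (fully open at 1, half-way at 0, shut at -1), set as the call begins (left out, the last holds). The fingers move at their own pace and stop on an object; the grip force is fixed at half the most. Time passes only in rows, so rows that do not move let the fingers close. It gives the time, the measured TCP pose, the force and the opening at its end, in the units of the state.
- get_state(): the state, without advancing time (a new reading comes with each control period).
- camera(name): name is "scene" or "top" or "wrist"; returns the picture (400x640x3 uint8, red, green, blue); there is no depth.
- camera_info(name): a dict with "fov_y" (degrees; the focal length in pixels is half the picture's height over the tangent of half this angle, whatever the lens; pixels are square), "cx", "cy" (the principal point, pixels), "k1" (the pictures are not rectified: a ray, as slopes to the right and down, at radius r is drawn at 1 + k1 r^2 times it, then the intrinsics apply), "world_from_camera" (4x4, takes a point from camera to world coordinates); the wrist camera has in their place "T_tool_cam" (4x4, takes a point from camera to tool coordinates, whose origin is the TCP and whose axes are the flange's). Camera axes: x right, y up, looking along -z (the intrinsics and any distortion apply to the point x, -y, -z); pixel columns grow to the right and rows downward; lengths in m; the calibration is good to about 2 mm. A picture is of the moment at which its call begins: read the wrist's pose just before it. camera_info takes no time and is no camera call.
- finish_job(): hands the job in, once; it reports no verdict.
Trained networks look in the newest picture that a camera, given by its name, has taken for a name from the list of things; names that differ only in an ending like _2 or _b are one class to them, and where a whole thing is asked for, a point or a joint stands for the part that bears it (a point fixed in the world has none). Each returns a list of dicts, best first, with "p" (0 to 1); they miss things now and then, are a little off and sometimes report something else, mostly with a low value. They report only what shows in the picture. A call takes as long as a camera call. They do not tell look-alikes from the thing itself.
- silhouettes(name, camera): "region" (400x640 bool, what is visible of it).
- mark_of(name, camera): "xyz" ([x, y, z] in m, in world coordinates, good to about 4 mm: a listed point, or the origin of a listed thing).
The state is a dict: "time_s": time; "joints": joint angles; "joint_velocities": joint speeds; "effort": joint torques, N m; "position": TCP position; "tcp_rot": TCP orientation; "contact_force": force on the tool from outside, world axes, zero at the start; "wrist_torque": the same for the moment, N m; "width": finger opening in m.
Only numpy, scipy, OpenCV 4.12 (cv2) and the standard library are available. Lean on these libraries where they do the work, as an engineer would, in place of code of your own. Each camera call takes 0.05 s, during which the arm holds its last target.

## Working session

There is one attempt and no reset: what is moved stays moved. The work goes in short steps, Python scripts to look and compute and a tool call to move; the robot and the scene stay as the last step left them, time stands still between calls to the robot, and variables do not carry over. Pictures are saved under pics/ and viewed, and the job is handed in when it is done.

Besides the shell and the picture viewer there is one more tool, called after "Emit:" as a command line: name --argument value ..., lists and objects as JSON in quotes. drive_tool: Moves the arm, as the interface text tells. Its arguments: {"type":"object","properties":{"series":{"type":"array","items":{"type":"array"}},"gripper":{"type":"number"}},"required":["series"]}

```bash
mkdir -p pics; ls
python3 - <<'E'
from station import *
import cv2
print(get_state())
for n in ("scene","top","wrist"):
    print(n,camera_info(n))
    im=camera(n); cv2.imwrite(f"pics/{n}0.png",im[:,:,::-1])
E
```

```text
pics
{'time_s': 0.0, 'joints': array([-1.01091741e+00,  3.59406126e-01,  1.10611775e-02, -3.62196945e-04,
       -1.22409496e+00, -2.88111258e-01]), 'joint_velocities': array([-1.46281499e-03, -8.28381567e-05,  8.07275065e-04, -1.94367754e-05,
        6.74906596e-06,  3.33919927e-04]), 'effort': array([-5.36384887e-04, -5.82721031e+01,  2.93068510e+01,  6.99753553e+00,
        6.93037538e-03, -1.14324419e-04]), 'position': array([ 0.18104738, -0.64975865,  0.22560908]), 'tcp_rot': array([-1.35404891e-01,  9.90789994e-01,  8.19073313e-04, -1.82893388e-04]), 'contact_force': array([ 0.66847778, -0.7282279 ,  0.9869971 ]), 'wrist_torque': array([-0.02066497,  0.05737597, -0.0131848 ]), 'width': 0.08749120878377921}
scene {'fov_y': 54.26382775872195, 'cx': 314.1561244020082, 'cy': 197.58094151824614, 'k1': -0.033571000365491745, 'world_from_camera': array([[-0.4827214 , -0.69455113,  0.53345925,  1.24705239],
       [ 0.8756357 , -0.39359583,  0.27990078,  0.35231774],
       [ 0.01556193,  0.60223006,  0.79817089,  1.08568975],
       [ 0.        ,  0.        ,  0.        ,  1.        ]
[... 153 characters left out ...]
769,  0.99828175, -0.05846545,  0.51996359],
       [-0.99997141,  0.00353274, -0.00668618, -0.01359965],
       [-0.00646815,  0.05848997,  0.99826704,  1.02417861],
       [ 0.        ,  0.        ,  0.        ,  1.        ]])}
wrist {'fov_y': 63.70005059475176, 'cx': 322.4089468262284, 'cy': 198.43956156782977, 'k1': -0.029722688226484217, 'T_tool_cam': array([[ 5.69475660e-04,  9.51906807e-01,  3.06387184e-01,
         8.23821604e-02],
       [ 9.99999831e-01, -5.05748242e-04, -2.87382678e-04,
        -7.45047305e-04],
       [-1.18606748e-04,  3.06387296e-01, -9.51906934e-01,
        -1.58991137e-01],
       [ 0.00000000e+00,  0.00000000e+00,  0.00000000e+00,
         1.00000000e+00]])}
```

View pics/scene0.png

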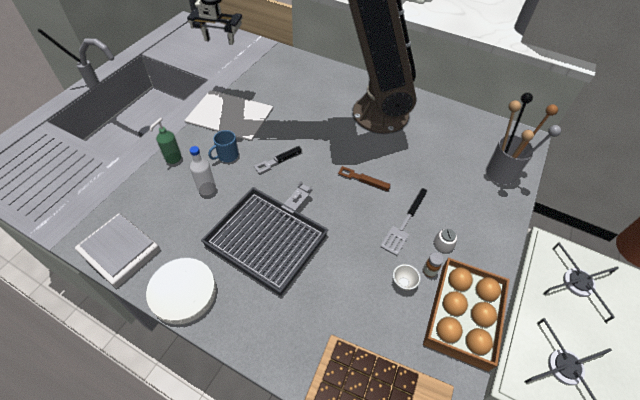

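View pics/top0.png

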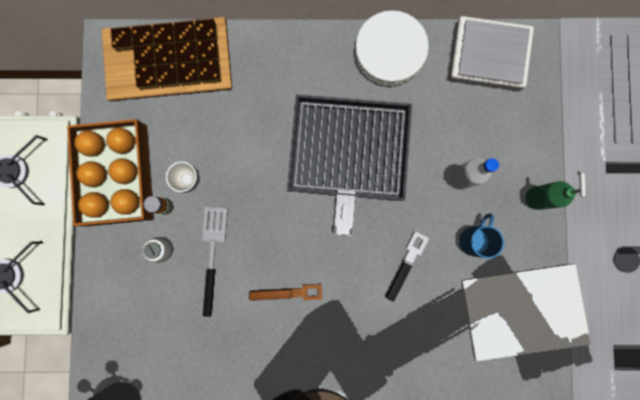

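Run:
```python
from station import *
print(get_state()['time_s'])
for n in "stud head saddle grip eye nose slice_mid ramekin_mid spice_mid water_mid mug_mid timer_mid".split():
    r=mark_of(n,"top")
    print(n,[(round(d['p'],2),[round(float(v),4) for v in d['xyz']]) for d in r[:3]])
print(get_state()['time_s'])
```

```text
0.15
stud [(0.85, [0.5744, -0.0655, 0.0479])]
head [(0.95, [0.5795, -0.065, 0.0638])]
saddle [(0.75, [0.5306, -0.0554, 0.0444]), (0.49, [0.5811, -0.0645, 0.0649])]
grip [(0.91, [0.4271, -0.2216, 0.009]), (0.59, [0.368, 0.1041, 0.0087])]
eye [(0.89, [0.365, 0.0178, 0.0109]), (0.59, [0.4973, -0.2588, 0.0069])]
nose [(0.77, [0.3697, -0.0098, 0.0066]), (0.56, [0.5193, -0.2721, 0.0111]), (0.23, [0.5757, -0.0625, 0.049])]
slice_mid [(0.97, [0.4587, 0.2892, 0.0083])]
ramekin_mid [(0.82, [0.6726, 0.3607, 0.0244]), (0.4, [0.5739, -0.0669, 0.05])]
spice_mid [(0.75, [0.5945, 0.419, 0.0377]), (0.41, [0.6715, 0.3579, 0.0236])]
water_mid [(0.95, [0.6749, -0.3793, 0.0988]), (0.31, [0.5962, 0.4214, 0.0384])]
mug_mid [(0.9, [0.5062, -0.4109, 0.0431])]
timer_mid [(0.71, [0.4763, 0.4232, 0.0339])]
0.75
```

```bash
cat > h.py <<'E'
from station import *
import numpy as np, cv2
from scipy.spatial.transform import Rotation as R
def K(ci):
    f=200/np.tan(np.radians(ci['fov_y']/2)); return f
def w_from_c(n,st=None):
    ci=camera_info(n)
    if n!='wrist': return np.array(ci['world_from_camera'])
    T=np.eye(4);st=st or get_state();T[:3,:3]=R.from_quat(st['tcp_rot']).as_matrix();T[:3,3]=st['position']
    return T@np.array(ci['T_tool_cam'])
def ray(n,u,v,T=None):
    ci=camera_info(n);f=K(ci);T=w_from_c(n) if T is None else T
    Km=np.array([[f,0,ci['cx']],[0,f,ci['cy']],[0,0,1.]])
    s=cv2.undistortPoints(np.array([[[u,v]]],float),Km,np.array([ci['k1'],0,0,0.]))[0,0]
    d=T[:3,:3]@np.array([s[0],-s[1],-1]); return T[:3,3],d
def at_z(n,u,v,z,T=None):
    o,d=ray(n,u,v,T); return o+d*(z-o[2])/d[2]
def proj(n,P,T=None):
    ci=camera_info(n);f=K(ci);T=w_from_c(n) if T is None else T
    p=np.linalg.inv(T)@np.append(P,1);s=np.array([p[0],-p[1]])/(-p[2])
    s=s*(1+ci['k1']*(s@s)); return f*s+[ci['cx'],ci['cy']]
def crop(n,im,u0,v0,u1,v1,k,name):
    c=cv2.resize(im[v0:v1,u0:u1],None,fx=k,fy=k,interpolation=cv2.INTER_CUBIC);cv2.imwrite(f'pics/{name}.png',c[:,:,::-1])
E
python3 - <<'E'
from h import *
im=camera('top')
crop('top',im,270,80,450,320,3,'c0') if False else None
crop('top',im,370,220,450,310,6,'handle0')
crop('top',im,280,90,420,240,4,'pan0')
for n in ('grip','eye','nose'):
    r=silhouettes(n,'top')
    for d in r[:2]:
        m=d['region'];ys,xs=np.nonzero(m);print(n,d['p'],m.sum(),xs.mean(),ys.mean())
E
```

```text
grip 0.8 818 287.02200488997556 293.16625916870413
grip 0.67 813 405.01476014760146 266.87330873308736
eye 0.89 813 405.8979089790898 265.3222632226322
eye 0.84 781 286.3290653008963 293.067861715749
nose 0.97 834 405.3956834532374 266.2817745803357
nose 0.78 777 285.74517374517376 293.1261261261261
```

View pics/handle0.png

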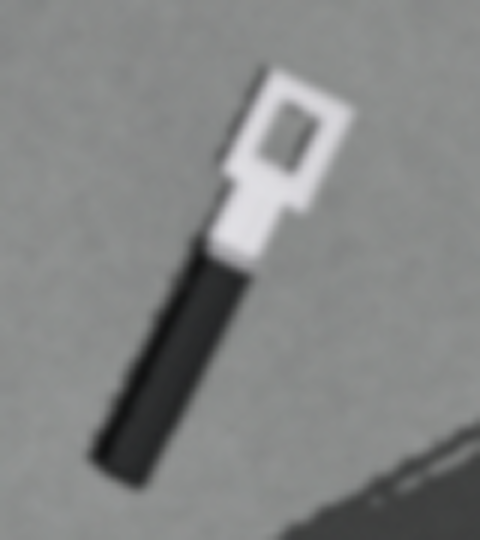

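View pics/pan0.png

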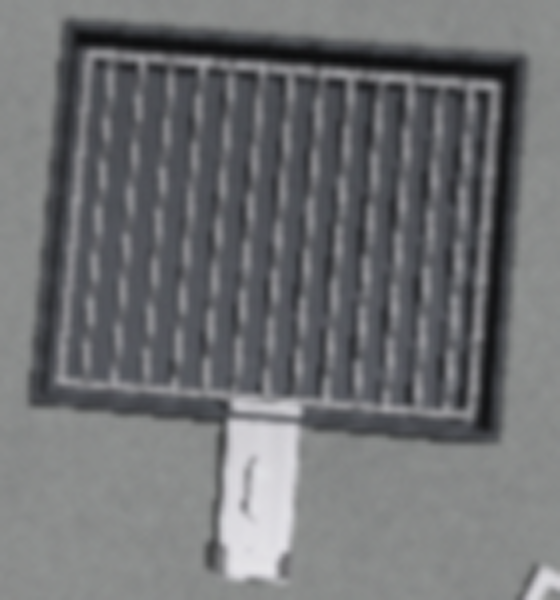

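Run:
```python
from h import *
def hp(a,b,z,k,o): return at_z('top',a/k+o[0],b/k+o[1],z)
o=(370,220)
t=hp(120,475,.020,6,o); b=hp(228,248,.02,6,o); e=hp(290,138,.012,6,o); n=hp(314,90,.012,6,o)
for x in (t,b,e,n): print(x.round(4))
d=(e-t)[:2]; print('len tail-eye',np.linalg.norm(d),np.degrees(np.arctan2(d[1],d[0])), 'tail-front',np.linalg.norm((b-t)[:2]))
o=(280,90)
P=[hp(a,c,.04,4,o) for a,c in ((32,403),(68,22),(525,60),(497,438))]
for p in P: print(p.round(4))
for i,j in ((0,1),(3,2)): d=P[j]-P[i]; print(np.linalg.norm(d),np.degrees(np.arctan2(d[1],d[0])))
for i,j in ((1,2),(0,3)): d=P[j]-P[i]; print(np.linalg.norm(d),np.degrees(np.arctan2(d[1],d[0]))+90)
print('head',hp(248,485,.06,4,o),'tongue end', hp(252,578,.045,4,o))
import cv2
st=get_state(); Rm=R.from_quat(st['tcp_rot']).as_matrix(); print(Rm.round(3)); print([x for x in dir(__import__('station')) if 'hold' in x.lower()])
import station; print([x for x in dir(station) if x[0]!='_'])
c=np.mean(P,0);print(c)
im=camera('scene');crop('scene',im,190,160,340,290,5,'pan1')
```

```text
[ 0.3529 -0.1858  0.02  ]
[ 0.4511 -0.2336  0.02  ]
[ 0.499  -0.2631  0.012 ]
[ 0.5202 -0.2739  0.012 ]
len tail-eye 0.16528361709158435 -27.890689772762997 tail-front 0.10923764934126737
[0.6338 0.0809 0.04  ]
[0.8865 0.0594 0.04  ]
[ 0.8614 -0.2414  0.04  ]
[ 0.6119 -0.221   0.04  ]
0.2536665474067013 -4.869649090165814
0.2503335681062885 -4.679270112294187
0.30187105003759196 -4.773780777205772
0.3027267680237006 -4.142952275939507
head [ 0.57957713 -0.05871248  0.06      ] tongue end [ 0.52064211 -0.06202977  0.045     ]
[[-0.963 -0.268  0.   ]
 [-0.268  0.963 -0.   ]
 [-0.    -0.    -1.   ]]
['hold_point_z']
['PlanningError', 'camera', 'camera_info', 'finish_job', 'get_state', 'hold_point_z', 'mark_of', 'silhouettes']
[ 0.74841276 -0.08053374  0.04      ]
```

View pics/pan1.png

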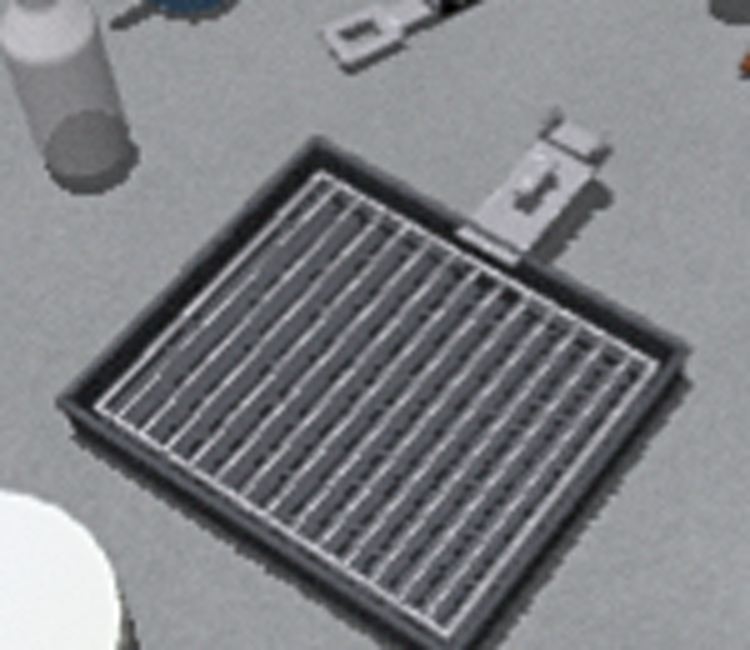

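```bash
python3 -c "
from station import *
print(hold_point_z)"
```

```text
0.0188
```

Emit:
drive_tool --series '[[[-0.0385, 0.0479, 0], 0], [[-0.0385, 0.0479, 0], 0], [[-0.0385, 0.0479, 0], 0], [[-0.0385, 0.0479, 0], 0], [[-0.0385, 0.0479, 0], 0], [[-0.0385, 0.0479, 0], 0], [[-0.0385, 0.0479, 0], 0], [[-0.0385, 0.0479, 0], 0]]' --gripper 1

```text
time_s: 2.0
position: [0.3367, -0.2874, 0.2269]
tcp_rot: [-0.135, 0.991, -0.0, 0.0]
contact_force: [1.6, 0.0, -0.2]
width: 0.0879
```

Emit:
drive_tool --series '[[[0, 0, 0], 0.1607], [[0, 0, 0], 0.1607], [[0, 0, 0], 0.1607], [[0, 0, 0], 0.1607], [[0, 0, 0], 0.1607], [[0, 0, 0], 0.1607], [[0, 0, 0], 0]]'

```text
time_s: 2.88
position: [0.3362, -0.2888, 0.2267]
tcp_rot: [0.24, 0.971, -0.0, 0.0]
contact_force: [-0.8, 0.0, 0.3]
width: 0.0877
```

Run:
```python
from h import *
st=get_state();im=camera('wrist');cv2.imwrite('pics/w1.png',im[:,:,::-1])
T=w_from_c('wrist',st)
for n in ('grip','eye','nose','stud','head','saddle'):
    r=mark_of(n,'wrist');print(n,[(round(d['p'],2),np.round(d['xyz'],4)) for d in r[:2]])
t=np.array([.3529,-.1858,.02])
for p in (t,[.4511,-.2336,.02],[.499,-.2631,.012],[.5202,-.2739,.012]): print(proj('wrist',p,T))
```

```text
grip [(0.65, array([ 0.426 , -0.2215,  0.0116]))]
eye [(0.88, array([ 0.5029, -0.2615,  0.0106])), (0.66, array([0.3675, 0.0155, 0.0052]))]
nose [(0.75, array([ 0.3756, -0.0018,  0.0137])), (0.65, array([ 0.5252, -0.2697,  0.013 ]))]
stud []
head []
saddle [(0.66, array([ 0.5292, -0.0554,  0.0435]))]
[409.51971837 140.58400855]
[404.9904025  229.57112459]
[397.16179482 266.53779838]
[396.07222143 282.27836349]
```

View pics/w1.png

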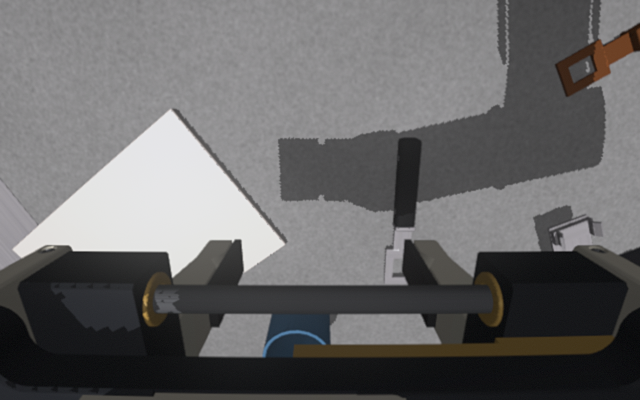

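Run:
```python
from h import *
st=get_state();print(st['joints'].round(3),R.from_quat(st['tcp_rot']).as_matrix().round(3)[:,0])
```

```text
[-0.262 -0.035 -0.47  -0.    -1.136 -1.793] [-0.885  0.466 -0.   ]
```

Emit:
drive_tool --series '[[[0, 0, 0], -0.2222], [[0, 0, 0], -0.2222], [[0, 0, 0], -0.2222], [[0, 0, 0], -0.2222], [[0, 0, 0], -0.2222], [[0, 0, 0], -0.2222], [[0, 0, 0], -0.2222], [[0, 0, 0], -0.2222]]'

```text
time_s: 4.22
position: [0.3362, -0.2888, 0.2266]
tcp_rot: [-0.443, 0.897, -0.0, -0.0]
contact_force: [0.3, 0.3, -0.6]
width: 0.0876
```

Emit:
drive_tool --series '[[[0, 0, 0], -0.2222], [[0, 0, 0], -0.2222], [[0, 0, 0], -0.2222], [[0, 0, 0], -0.2222], [[0, 0, 0], -0.2222], [[0, 0, 0], -0.2222], [[0, 0, 0], -0.2222], [[0, 0, 0], -0.2222]]'

```text
time_s: 5.22
position: [0.3363, -0.2888, 0.2266]
tcp_rot: [0.915, -0.402, -0.0, 0.0]
contact_force: [-0.1, 0.2, -0.2]
width: 0.0877
```

Emit:
drive_tool --series '[[[0, 0, 0], -0.2222], [[0, 0, 0], -0.2222], [[0, 0, 0], 0]]'

```text
time_s: 5.6
position: [0.3362, -0.2887, 0.2265]
tcp_rot: [0.971, -0.241, -0.0, -0.0]
contact_force: [0.4, -0.2, -0.6]
width: 0.0875
```

```bash
cat >> h.py <<'E'
def show():
    st=get_state();M=R.from_quat(st['tcp_rot']).as_matrix();print('t',round(st['time_s'],2),'pos',st['position'].round(4),'yaw',round(np.degrees(np.arctan2(M[1,0],M[0,0])),2),'w',round(st['width'],4),'F',st['contact_force'].round(1),'j',st['joints'].round(2));return st,M
def plan(target,yaw=None):
    st,M=show();d=M.T@(np.array(target)-st['position'])
    print('shift units',(d/0.8).round(4),'m',d.round(4))
    if yaw is not None:
        y0=np.degrees(np.arctan2(M[1,0],M[0,0]));dy=(yaw-y0+180)%360-180;print('roll units',round(-dy/45,4))
E
python3 - <<'E'
from h import *
a=np.radians(-27.9);t=np.array([.3529,-.1858]);g=t+.023*np.array([np.cos(a),np.sin(a)])
plan([*g,.1],-27.9)
E
```

```text
t 5.6 pos [ 0.3362 -0.2887  0.2265] yaw -27.87 w 0.0875 F [ 0.4 -0.2 -0.6] j [-0.26 -0.03 -0.47 -0.   -1.14  1.35]
shift units [-0.013  -0.1235  0.1582] m [-0.0104 -0.0988  0.1265]
roll units 0.0006
```

Emit:
drive_tool --series '[[[-0.0065, -0.06175, 0], 0], [[-0.0065, -0.06175, 0], 0], [[0, 0, 0.05], 0], [[0, 0, 0.05], 0], [[0, 0, 0.058], 0], [[0, 0, 0], 0]]'

```text
time_s: 6.35
position: [0.3707, -0.1963, 0.098]
tcp_rot: [0.97, -0.242, -0.003, 0.001]
contact_force: [0.5, -0.3, 1.0]
width: 0.0875
```

Run:
```python
from h import *
st=show()[0];im=camera('wrist');cv2.imwrite('pics/w2.png',im[:,:,::-1])
T=w_from_c('wrist',st)
t=np.array([.3529,-.1858,.02])
for p in (t,[.4511,-.2336,.02],[.499,-.2631,.012],[.5202,-.2739,.012]): print(proj('wrist',p,T))
```

```text
t 6.35 pos [ 0.3707 -0.1963  0.098 ] yaw -28.03 w 0.0875 F [ 0.5 -0.3  1. ] j [-0.01  0.07 -0.7  -0.   -0.81  1.09]
[321.20433858 232.44512122]
[315.43459907  88.80921196]
[320.43548521   1.52345855]
[319.73556013 -39.11372783]
```

View pics/w2.png

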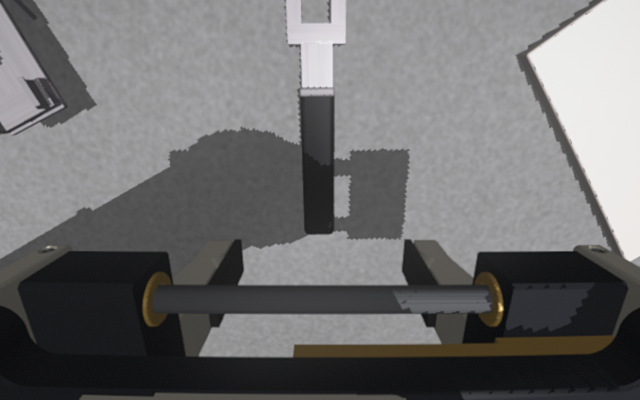

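Emit:
drive_tool --series '[[[0, 0, 0.04], 0], [[0, 0, 0.04], 0], [[0, 0, 0.0365], 0], [[0, 0, 0], 0]]'

```text
time_s: 6.9
position: [0.3735, -0.1967, 0.0073]
tcp_rot: [0.97, -0.241, -0.001, 0.0]
contact_force: [-0.8, 0.1, -0.1]
width: 0.0878
```

Emit:
drive_tool --series '[[[0, 0, 0], 0], [[0, 0, 0], 0], [[0, 0, 0], 0], [[0, 0, 0], 0], [[0, 0, 0], 0], [[0, 0, 0], 0]]' --gripper -1

```text
time_s: 7.65
position: [0.3731, -0.1965, 0.007]
tcp_rot: [0.971, -0.241, -0.0, 0.0]
contact_force: [-1.2, 0.1, -0.7]
width: 0.0331
```

Emit:
drive_tool --series '[[[0, 0, -0.04], 0], [[0, 0, -0.04], 0], [[0, 0, -0.04], 0], [[0, 0, -0.04], 0], [[0, 0, 0], 0]]'

```text
time_s: 8.28
position: [0.3748, -0.1967, 0.1372]
tcp_rot: [0.971, -0.24, 0.002, -0.0]
contact_force: [0.4, 0.7, -0.6]
width: 0.0004
```

Run:
```python
from h import *
st=show()[0];im=camera('wrist');cv2.imwrite('pics/w3.png',im[:,:,::-1])
im=camera('scene');crop('s',im,200,60,420,240,3.5,'s3')
```

```text
t 8.28 pos [ 0.3748 -0.1967  0.1372] yaw -27.82 w 0.0004 F [ 0.4  0.7 -0.6] j [-0.01  0.02 -0.65  0.   -0.9   1.1 ]
```

View pics/w3.png

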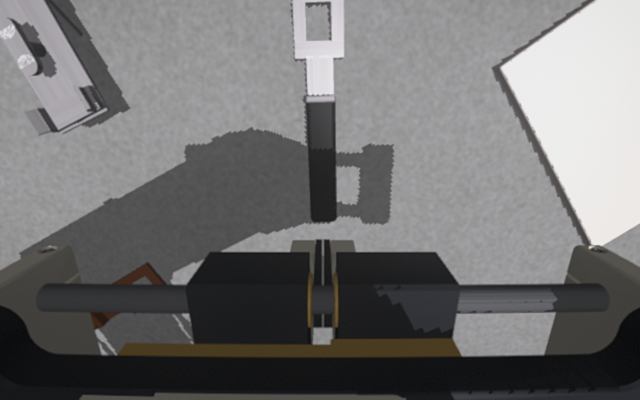

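View pics/s3.png

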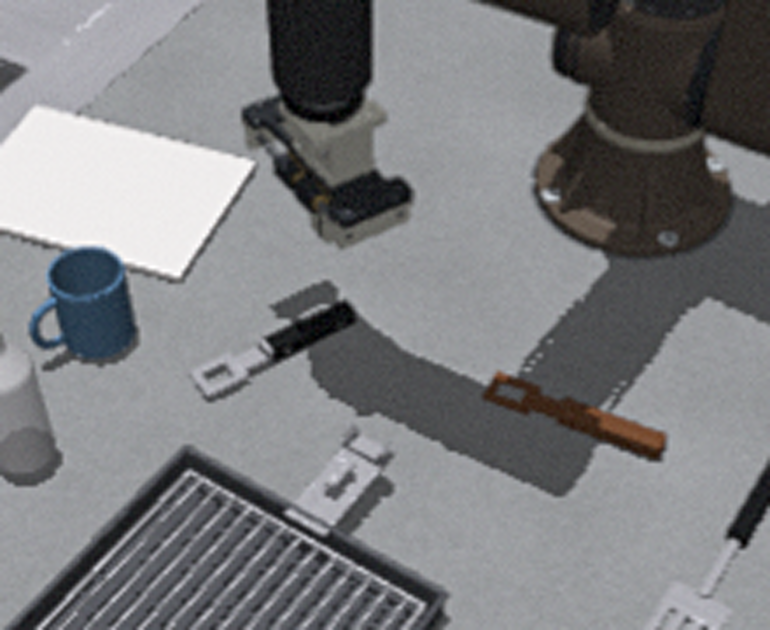

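Emit:
drive_tool --series '[[[0, 0, 0], 0], [[0, 0, 0], 0], [[0, 0, 0], 0], [[0, 0, 0], 0], [[0, 0, 0.04], 0], [[0, 0, 0.04], 0], [[0, 0, 0.04], 0], [[0, 0, 0.04], 0]]' --gripper 0.2

```text
time_s: 9.38
position: [0.3734, -0.1966, 0.0061]
tcp_rot: [0.971, -0.24, 0.0, -0.0]
contact_force: [0.3, -0.0, -0.1]
width: 0.0527
```

Emit:
drive_tool --series '[[[0, 0, 0.005], 0], [[0, 0, 0], 0], [[0, 0, 0], 0], [[0, 0, 0], 0], [[0, 0, 0], 0], [[0, 0, 0], 0], [[0, 0, 0], 0]]' --gripper -1

```text
time_s: 10.25
position: [0.3741, -0.1966, 0.004]
tcp_rot: [0.971, -0.24, 0.001, -0.0]
contact_force: [-1.4, 0.0, 8.4]
width: 0.0235
```

Emit:
drive_tool --series '[[[0, 0, -0.01], 0], [[0, 0, -0.03], 0], [[0, 0, -0.04], 0], [[0, 0, -0.04], 0], [[0, 0, -0.04], 0], [[0, 0, 0], 0]]'

```text
time_s: 11.0
position: [0.3745, -0.1966, 0.1335]
tcp_rot: [0.971, -0.24, 0.003, -0.001]
contact_force: [0.5, 0.0, -3.0]
width: 0.0238
```

Run:
```python
from h import *
st=show()[0];print(st['wrist_torque']);im=camera('wrist');cv2.imwrite('pics/w4.png',im[:,:,::-1])
im=camera('scene');crop('s',im,200,60,420,240,3.5,'s4')
```

```text
t 11.0 pos [ 0.3745 -0.1966  0.1335] yaw -27.82 w 0.0238 F [ 0.5  0.  -3. ] j [-0.01  0.02 -0.65  0.   -0.89  1.1 ]
[ 0.01478539  0.25770443 -0.01517776]
```

View pics/w4.png

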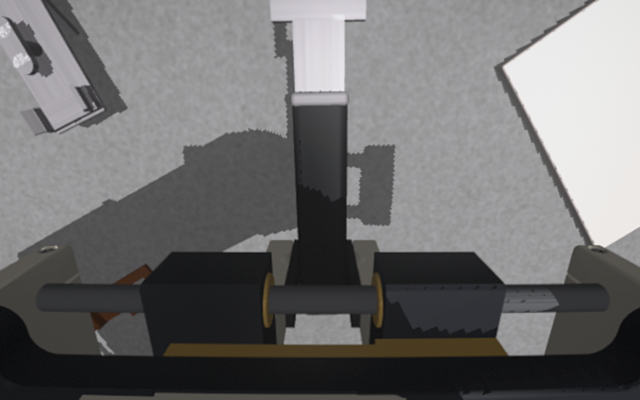

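View pics/s4.png

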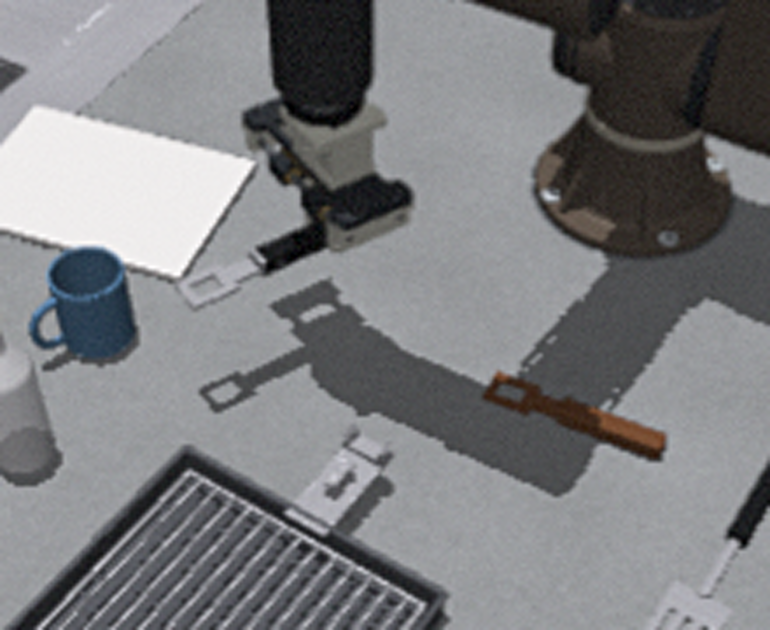

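```bash
cat >> h.py <<'E'
def on_plane(n,u,v,P,yaw,T=None):
    "intersect pixel ray with vertical plane through P along yaw; returns along-distance and z"
    o,d=ray(n,u,v,T);a=np.radians(yaw);nn=np.array([-np.sin(a),np.cos(a),0]);s=((np.array(P)-o)@nn)/(d@nn);q=o+s*d
    return (q-P)[:2]@[np.cos(a),np.sin(a)],q[2]
E
python3 - <<'E'
from h import *
st=show()[0];P=st['position']
for a,b in ((210,284),(188,294)):
    print(on_plane('scene',a/3.5+200,b/3.5+60,P,-27.8))
r=mark_of('eye','scene');print(r[:2])
print(mark_of('saddle','wrist')[:1],mark_of('head','wrist')[:1],mark_of('stud','wrist')[:1])
E
```

```text
t 11.1 pos [ 0.3727 -0.1963  0.131 ] yaw -27.86 w 0.0238 F [ 0.2  0.  -2.6] j [-0.01  0.02 -0.66 -0.   -0.89  1.1 ]
(np.float64(0.1341687006646342), np.float64(0.13513357707361862))
(np.float64(0.15846108658768474), np.float64(0.1345314346106128))
[{'xyz': [0.3666, 0.0188, 0.0099], 'p': 0.93}, {'xyz': [0.4971, -0.2614, 0.1376], 'p': 0.87}]
[{'xyz': [0.5331, -0.0564, 0.0444], 'p': 0.93}] [{'xyz': [0.5785, -0.0653, 0.0602], 'p': 0.6}] [{'xyz': [0.5789, -0.0682, 0.0503], 'p': 0.95}]
```

Emit:
drive_tool --series '[[[0, 0, 0.029], 0], [[0, 0, 0.029], 0], [[0, 0, 0], 0]]' --gripper -0.5

```text
time_s: 11.68
position: [0.3713, -0.1964, 0.0827]
tcp_rot: [0.971, -0.241, -0.003, 0.0]
contact_force: [-0.1, -0.4, -1.5]
width: 0.0234
```

Run:
```python
from h import *
st=show()[0];print(st['wrist_torque'],st['width'])
```

```text
t 11.68 pos [ 0.3713 -0.1964  0.0827] yaw -27.85 w 0.0234 F [-0.1 -0.4 -1.5] j [-0.01  0.1  -0.72 -0.   -0.76  1.1 ]
[ 0.00321716  0.30123484 -0.01397752] 0.02342366708959221
```

Emit:
drive_tool --series '[[[0, 0, 0], 0], [[0, 0, 0], 0]]' --gripper -0.47

```text
time_s: 11.92
position: [0.3738, -0.1966, 0.0853]
tcp_rot: [0.971, -0.24, 0.001, -0.0]
contact_force: [0.0, -0.1, -2.4]
width: 0.0242
```

Run:
```python
from h import *
st=show()[0];print(st['wrist_torque'],st['width'])
```

```text
t 11.93 pos [ 0.3738 -0.1966  0.0853] yaw -27.83 w 0.0242 F [ 0.  -0.1 -2.4] j [-0.01  0.09 -0.71  0.   -0.76  1.1 ]
[0.03859668 0.2387542  0.02587174] 0.024164162558977867
```

Emit:
drive_tool --series '[[[0, 0, 0], 0]]' --gripper -0.458

```text
time_s: 12.05
position: [0.3736, -0.1966, 0.0852]
tcp_rot: [0.971, -0.24, 0.001, -0.0]
contact_force: [0.4, -0.9, -1.9]
width: 0.024
```

Run:
```python
from h import *
st=show()[0];print(st['wrist_torque'],st['width'])
im=camera('wrist');cv2.imwrite('pics/w5.png',im[:,:,::-1])
im=camera('scene');crop('s',im,200,60,420,240,3.5,'s5')
```

```text
t 12.05 pos [ 0.3736 -0.1966  0.0852] yaw -27.83 w 0.024 F [ 0.4 -0.9 -1.9] j [-0.01  0.09 -0.72  0.   -0.76  1.1 ]
[0.00657836 0.17392967 0.06398688] 0.02404538523053335
```

View pics/w5.png

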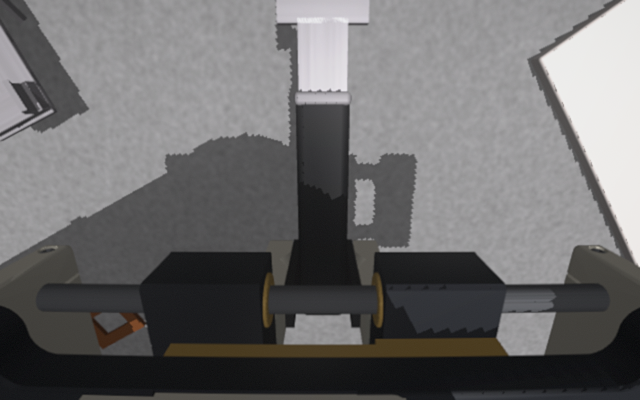

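Emit:
drive_tool --series '[[[0, 0, 0], 0]]' --gripper -0.45

```text
time_s: 12.28
position: [0.3736, -0.1966, 0.0849]
tcp_rot: [0.971, -0.24, 0.0, -0.0]
contact_force: [0.7, -0.4, -0.2]
width: 0.0243
```

Run:
```python
from h import *
st=show()[0];print(st['wrist_torque'],st['width'])
```

```text
t 12.28 pos [ 0.3736 -0.1966  0.0849] yaw -27.82 w 0.0243 F [ 0.7 -0.4 -0.2] j [-0.01  0.09 -0.72  0.   -0.76  1.1 ]
[-0.03537578  0.17202178 -0.01360018] 0.02429580088736596
```

Emit:
drive_tool --series '[[[0, 0, 0], 0]]' --gripper -0.444

```text
time_s: 12.4
position: [0.3735, -0.1966, 0.0848]
tcp_rot: [0.971, -0.24, 0.0, -0.0]
contact_force: [0.2, 0.7, -0.1]
width: 0.0241
```

Run:
```python
from h import *
st=show()[0];print(st['wrist_torque'],st['width'])
im=camera('wrist');cv2.imwrite('pics/w6.png',im[:,:,::-1])
```

```text
t 12.4 pos [ 0.3735 -0.1966  0.0848] yaw -27.83 w 0.0241 F [ 0.2  0.7 -0.1] j [-0.01  0.09 -0.72  0.   -0.76  1.1 ]
[-0.06094873  0.15527771 -0.00089116] 0.024079428791753822
```

View pics/w6.png

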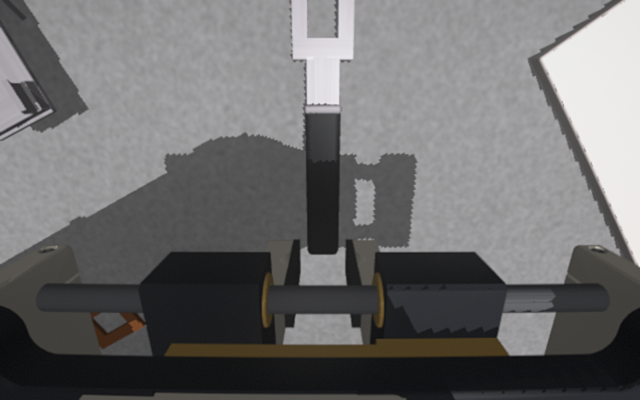

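Run:
```python
from h import *
st=show()[0];T=w_from_c('wrist',st)
t=at_z('wrist',322,253,.018,T);b=at_z('wrist',322.5,107,.021,T);n1=at_z('wrist',322.5,60,.012,T)
print(t,b,n1);d=b-t;print(np.linalg.norm(d),np.degrees(np.arctan2(d[1],d[0])))
d/=np.linalg.norm(d);g=b-d*.050
plan([g[0],g[1],.0848])
```

```text
t 12.45 pos [ 0.3734 -0.1966  0.0848] yaw -27.83 w 0.0239 F [ 0.3 -0.9 -0.6] j [-0.01  0.09 -0.72  0.   -0.76  1.1 ]
[ 0.34483143 -0.18094603  0.018     ] [ 0.44174485 -0.23246121  0.021     ] [ 0.46836076 -0.24648744  0.012     ]
0.10979537711688984 -27.993270944509547
t 12.45 pos [ 0.3734 -0.1966  0.0848] yaw -27.83 w 0.0239 F [ 0.3 -0.9 -0.6] j [-0.01  0.09 -0.72  0.   -0.76  1.1 ]
shift units [ 0.034  -0.0004 -0.    ] m [ 0.0272 -0.0003 -0.    ]
```

Emit:
drive_tool --series '[[[0.034, 0, 0], 0], [[0, 0, 0], 0], [[0, 0, 0.033], 0], [[0, 0, 0.034], 0], [[0, 0, 0.033], 0]]' --gripper 0.05

```text
time_s: 13.08
position: [0.3968, -0.2091, 0.0039]
tcp_rot: [0.971, -0.241, 0.0, -0.0]
contact_force: [0.8, 0.2, 0.7]
width: 0.046
```

Emit:
drive_tool --series '[[[0, 0, 0], 0], [[0, 0, 0], 0], [[0, 0, 0], 0], [[0, 0, 0], 0], [[0, 0, 0], 0], [[0, 0, 0], 0]]' --gripper -1

```text
time_s: 13.82
position: [0.398, -0.2093, 0.0056]
tcp_rot: [0.971, -0.24, 0.001, -0.0]
contact_force: [-1.6, 1.4, 7.6]
width: 0.0235
```

Emit:
drive_tool --series '[[[0, 0, -0.012], 0], [[0, 0, 0], -0.1713], [[0, 0, 0], -0.1713], [[0, 0, 0], -0.1713], [[0, -0.042, 0], 0], [[0, -0.042, 0], 0], [[0, 0, 0], 0]]'

```text
time_s: 14.7
position: [0.4031, -0.1409, 0.0148]
tcp_rot: [0.999, -0.04, 0.0, -0.0]
contact_force: [1.1, -0.2, -1.4]
width: 0.0238
```

Run:
```python
from h import *
st=show()[0];im=camera('wrist');cv2.imwrite('pics/w7.png',im[:,:,::-1])
im=camera('top');crop('s',im,300,150,440,300,4,'t7')
u=np.array([.9966,-.0819,0]);S=np.array([.5778,-.0665,0])
plan(S-.170*u+[0,0,.0145],-4.7)
```

```text
t 14.7 pos [ 0.4031 -0.1409  0.0148] yaw -4.57 w 0.0238 F [ 1.1 -0.2 -1.4] j [ 0.13  0.23 -0.78 -0.   -0.56  1.36]
t 14.8 pos [ 0.4029 -0.142   0.0146] yaw -4.64 w 0.0237 F [ 0.7 -0.1 -0.7] j [ 0.13  0.23 -0.78 -0.   -0.56  1.36]
shift units [-0.0022 -0.112   0.0002] m [-0.0017 -0.0896  0.0001]
roll units 0.0013
```

View pics/w7.png

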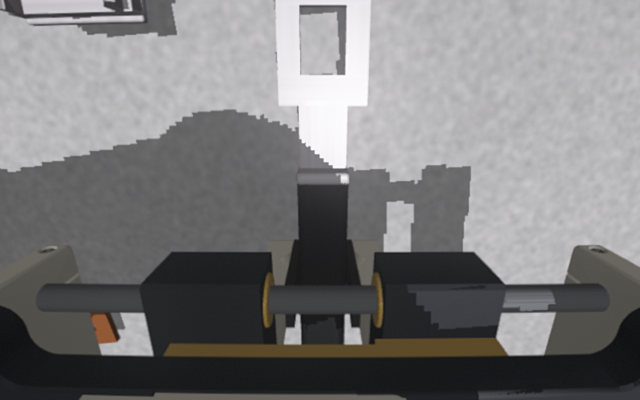

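View pics/t7.png

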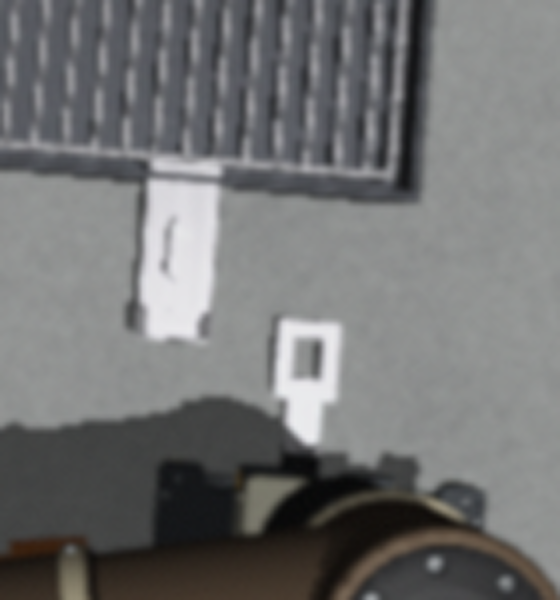

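Run:
```python
from h import *
n=at_z('top',377.5,230.2,.015);e=at_z('top',300+307/4,150+357/4,.015);t=at_z('top',300+176/4,150+340/4,.043)
w=at_z('top',300+186/4,150+162/4,.04)
u=np.array([.9966,-.0819,0]);v=np.array([.0819,.9966,0]);S=np.array([.5778,-.0665,0])
for p in (n,e,t,w): print(p.round(4),'xs',round((p-S)@u,4),'ys',round((p-S)@v,4))
d=(n-e);print(np.degrees(np.arctan2(d[1],d[0])))
```

```text
[ 0.5324 -0.1549  0.015 ] xs -0.038 ys -0.0918
[ 0.5085 -0.1528  0.015 ] xs -0.062 ys -0.0916
[ 0.5194 -0.0647  0.043 ] xs -0.0584 ys -0.003
[ 0.6349 -0.0713  0.04  ] xs 0.0573 ys -0.0001
-5.0074142848102134
```

Emit:
drive_tool --series '[[[0, -0.037, 0], 0], [[0, -0.037, 0], 0], [[0, -0.037, 0], 0], [[0, 0, 0], 0]]'

```text
time_s: 15.3
position: [0.4106, -0.053, 0.0145]
tcp_rot: [0.999, -0.04, 0.0, -0.0]
contact_force: [-0.0, -0.9, -2.7]
width: 0.0238
```

Emit:
drive_tool --series '[[[0, 0, -0.015], 0], [[0, 0, -0.015], 0], [[0.002, 0, -0.015], 0], [[0.004, 0, -0.015], 0]]'

```text
time_s: 15.8
position: [0.4146, -0.0546, 0.0631]
tcp_rot: [0.999, -0.042, -0.0, -0.0]
contact_force: [0.4, -0.9, -4.3]
width: 0.0236
```

Run:
```python
from h import *
st=show()[0];print(st['wrist_torque']);im=camera('wrist');cv2.imwrite('pics/w8.png',im[:,:,::-1])
im=camera('scene');crop('s',im,200,60,420,240,3.5,'s8')
```

```text
t 15.8 pos [ 0.4146 -0.0546  0.0631] yaw -4.76 w 0.0236 F [ 0.4 -0.9 -4.3] j [ 0.35  0.12 -0.75 -0.   -0.7   1.14]
[-0.31481661  0.32514429 -0.04362665]
```

View pics/w8.png

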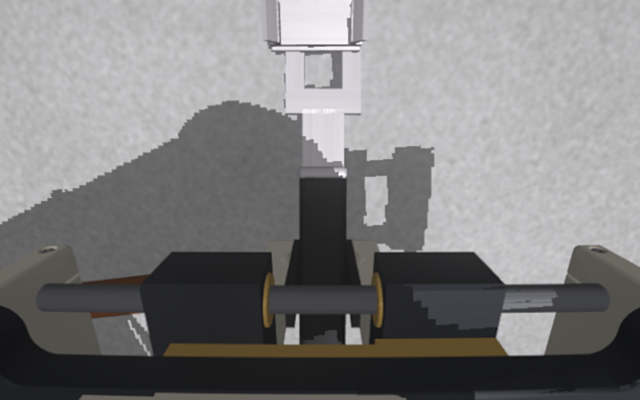

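View pics/s8.png

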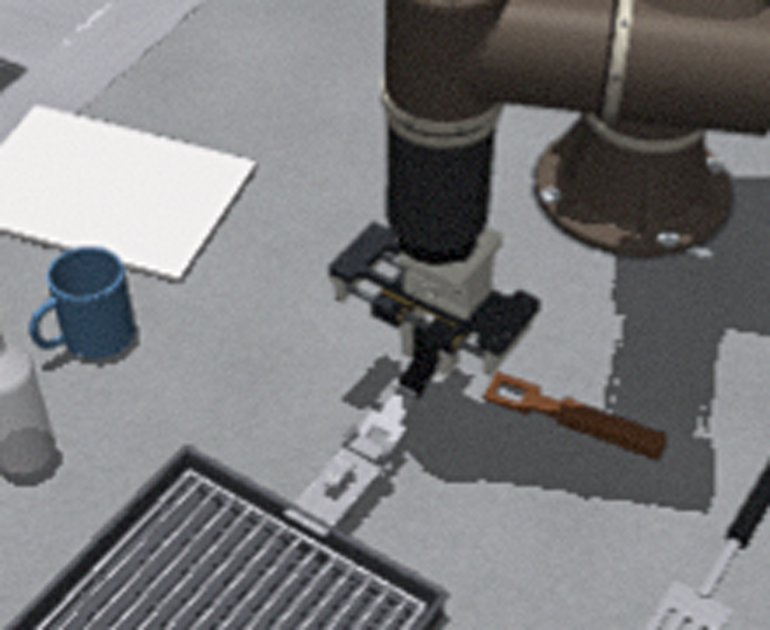

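Emit:
drive_tool --series '[[[0.005, 0, -0.011], 0], [[0.005, 0, -0.011], 0], [[0.005, 0, -0.01], 0], [[0, 0, 0], 0]]'

```text
time_s: 16.4
position: [0.4275, -0.055, 0.0884]
tcp_rot: [0.999, -0.041, 0.001, -0.0]
contact_force: [-1.0, 0.1, -2.5]
width: 0.024
```

Run:
```python
from h import *
st=show()[0];print(st['wrist_torque']);im=camera('wrist');cv2.imwrite('pics/w9.png',im[:,:,::-1])
im=camera('scene');crop('s',im,270,100,360,240,5,'s9')
```

```text
t 16.4 pos [ 0.4275 -0.055   0.0884] yaw -4.71 w 0.024 F [-1.   0.1 -2.5] j [ 0.33  0.1  -0.69  0.   -0.77  1.16]
[-0.18850865  0.33771123 -0.00995917]
```

View pics/w9.png

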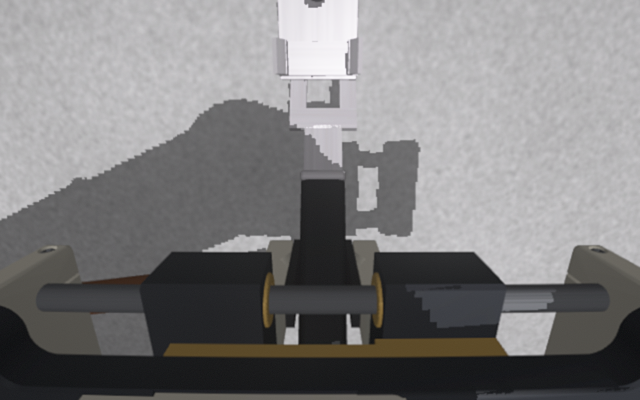

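View pics/s9.png

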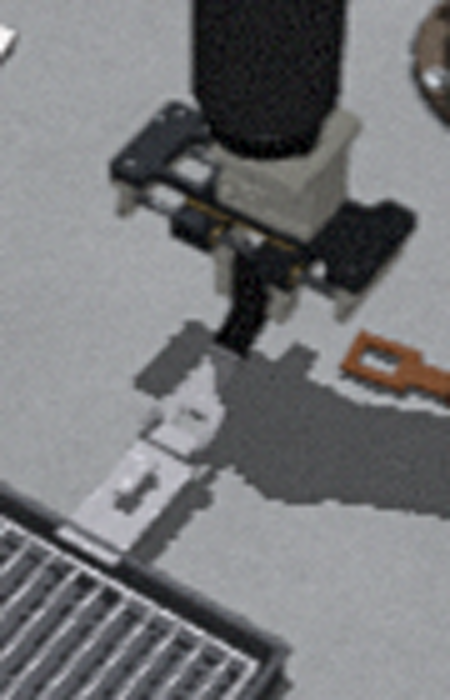

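Run:
```python
from h import *
st=show()[0];T=w_from_c('wrist',st)
u=np.array([.9966,-.0819,0]);v=np.array([.0819,.9966,0]);S=np.array([.5778,-.0665,0])
for nm,a,b,z in (('tongue end',317.5,76,.040),('saddle far',316.5,40,.047),('cheek L',277,60,.05),('cheekR',357,60,.05),('headtip',314,5,.058)):
    p=at_z('wrist',a,b,z,T);print(nm,p.round(4),'xs',round((p-S)@u,4),'ys',round((p-S)@v,4))
p=st['position'];print((p-S)@u,(p-S)@v)
im=camera('wrist');crop('w',im,240,0,400,190,4,'w9c')
for n in ('eye','nose','grip'):
  for c in('scene','wrist'): print(n,c,[(round(d['p'],2),np.round(d['xyz'],4)) for d in mark_of(n,c)[:2]])
```

```text
t 16.5 pos [ 0.4274 -0.055   0.0879] yaw -4.7 w 0.0239 F [ 0.3  0.2 -3.4] j [ 0.33  0.1  -0.69  0.   -0.77  1.16]
tongue end [ 0.5231 -0.0602  0.04  ] xs -0.055 ys 0.0018
saddle far [ 0.542  -0.0613  0.047 ] xs -0.0361 ys 0.0022
cheek L [ 0.533  -0.0381  0.05  ] xs -0.0469 ys 0.0247
cheekR [ 0.5293 -0.0833  0.05  ] xs -0.0469 ys -0.0208
headtip [ 0.5572 -0.0615  0.058 ] xs -0.0209 ys 0.0033
-0.15085568046514072 -0.0008381553939174239
eye scene [(0.82, array([0.3681, 0.0199, 0.0101])), (0.58, array([ 0.5107, -0.0643,  0.0382]))]
eye wrist []
nose scene [(0.74, array([ 0.5338, -0.0642,  0.0237])), (0.38, array([ 0.5767, -0.0675,  0.0591]))]
nose wrist []
grip scene [(0.88, array([0.3631, 0.1018, 0.0116])), (0.52, array([ 0.444 , -0.0601,  0.0794]))]
grip wrist [(0.83, array([0.3625, 0.1018, 0.0101])), (0.62, array([ 0.4448, -0.0548,  0.083 ]))]
```

View pics/w9c.png

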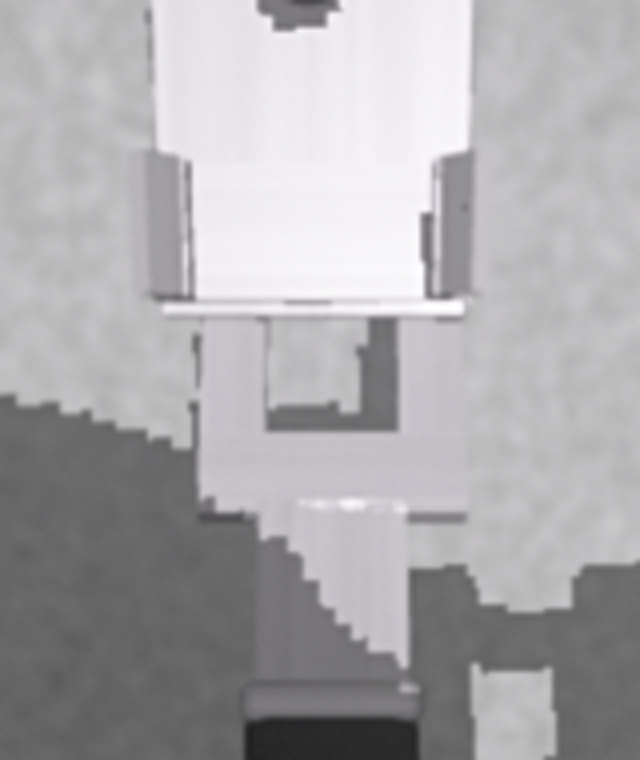

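```bash
cat >> h.py <<'E'
from scipy.optimize import least_squares
def hpt(x,z,g,th,h=.0065):
    # tool coords of handle point; th = tail-up pitch. tool x fwd, z down
    c,s=np.cos(th),np.sin(th);dx=x-g
    X=dx*c+z*s*1.0; up=-dx*s+z*c   # nose-down; top surface leans forward
    return np.array([X,0,-(up+h)])
def projtool(p):
    T=np.array(camera_info('wrist')['T_tool_cam']);return proj('wrist',p,T)
def fit(obs,g0=-.025,th0=0.5,fixg=None):
    f=lambda q:[projtool(hpt(x,z,q[0] if fixg is None else fixg,q[1]))[1]-v for x,z,v in obs]
    r=least_squares(f,[g0,th0]);return r.x[0],np.degrees(r.x[1]),np.round(r.fun,1)
E
python3 - <<'E'
from h import *
# level w7: plate tail edge v=105, eye tail edge v=75, grip front top v~172-183
print(fit([(.056,.001,105),(.069,.001,75)],th0=0))
print(fit([(.056,.001,129),(.069,.001,107.5)]))
print(fit([(.056,.001,129),(.069,.001,107.5),(.025,.011,180)]))
for g in (-.02,-.025,-.03): print(g,fit([(.056,.001,129),(.069,.001,107.5)],fixg=g))
E
```

```text
(np.float64(-0.024366416389231822), np.float64(1.4493194816881043), array([0., 0.]))
(np.float64(-0.018070430631663626), np.float64(27.16186751981898), array([0., 0.]))
(np.float64(-0.017338256969150697), np.float64(25.91576805567289), array([ 0.2, -0.2, -0.1]))
-0.02 (np.float64(-0.025), np.float64(30.090087233760443), array([-0.6,  0.4]))
-0.025 (np.float64(-0.025), np.float64(36.10877770650608), array([-1.8,  1.4]))
-0.03 (np.float64(-0.025), np.float64(40.740500217488716), array([-2.7,  2.2]))
```

Emit:
drive_tool --series '[[[0, 0, 0.005], 0], [[0, 0.035, 0], 0], [[0, 0.035, 0], 0], [[0, 0, -0.037], 0], [[0, 0, -0.037], 0], [[0, 0, 0], 0]]'

```text
time_s: 17.6
position: [0.4237, -0.1109, 0.1447]
tcp_rot: [0.999, -0.041, 0.002, -0.0]
contact_force: [0.8, 0.6, -2.3]
width: 0.0238
```

Run:
```python
from h import *
st=show()[0];print(st['wrist_torque']);im=camera('wrist');cv2.imwrite('pics/w10.png',im[:,:,::-1])
im=camera('scene');crop('s',im,240,80,360,240,5,'s10')
for n in ('eye','nose','grip'):
  for c in('scene','wrist'): print(n,c,[(round(d['p'],2),np.round(d['xyz'],4)) for d in mark_of(n,c)[:2]])
```

```text
t 17.6 pos [ 0.4237 -0.1109  0.1447] yaw -4.71 w 0.0238 F [ 0.8  0.6 -2.3] j [ 0.2   0.03 -0.61  0.   -0.93  1.29]
[-0.07223538  0.10593015  0.04929224]
eye scene [(0.85, array([ 0.5111, -0.1225,  0.0918])), (0.79, array([0.3702, 0.0184, 0.0067]))]
eye wrist [(0.94, array([0.3677, 0.0146, 0.0076]))]
nose scene [(0.74, array([ 0.3662, -0.0062,  0.0159])), (0.72, array([ 0.5286, -0.1165,  0.0783]))]
nose wrist [(0.81, array([ 0.5361, -0.1209,  0.0831])), (0.78, array([ 0.3737, -0.0073,  0.0145]))]
grip scene [(0.81, array([ 0.4388, -0.114 ,  0.1333])), (0.69, array([0.3597, 0.102 , 0.0112]))]
grip wrist [(0.84, array([ 0.4418, -0.1093,  0.1352])), (0.74, array([0.3617, 0.1024, 0.0105]))]
```

View pics/w10.png

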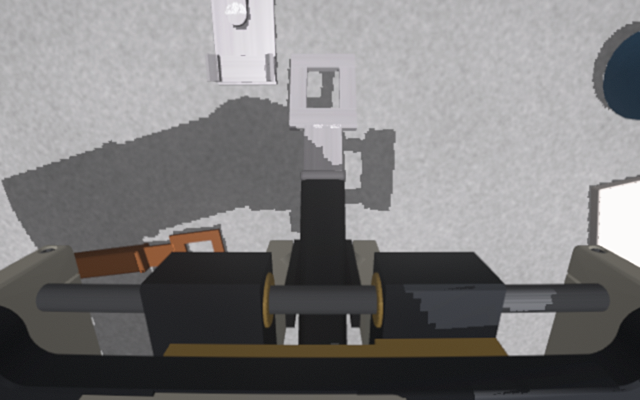

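View pics/s10.png

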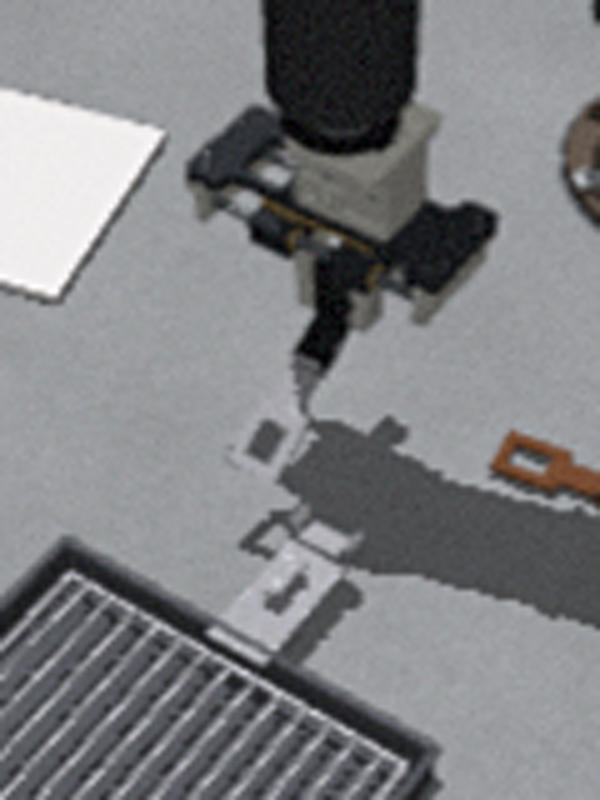

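Run:
```python
from h import *
im=cv2.imread('pics/w10.png')[:,:,::-1]
crop('w',im,200,0,370,140,4.7,'w10c')
```

```text
(no output)
```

View pics/w10c.png

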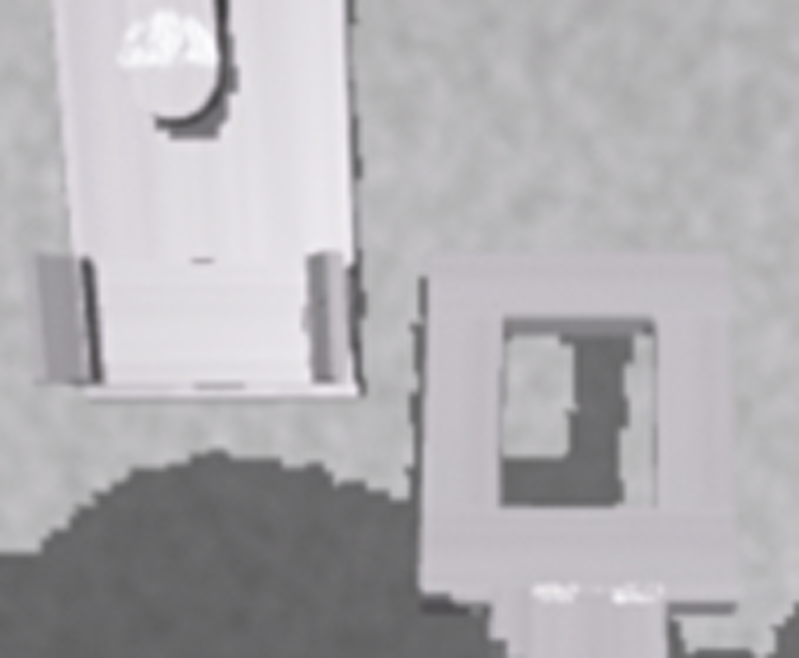

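Run:
```python
from h import *
obs=[(.107,.001,54.3),(.097,.001,67.2),(.069,.001,107.9),(.056,.001,126.3)]
for h in (.004,.0065,.009):
    f=lambda q:[projtool(hpt(x,z,q[0],q[1],h))[1]-v for x,z,v in obs]
    r=least_squares(f,[-.02,.5]);print(h,r.x[0],np.degrees(r.x[1]),r.fun.round(1))
    P=hpt(.083,-.001,r.x[0],r.x[1],h);print('eye tool',P.round(4))
st={'position':np.array([.4237,-.1109,.1447])};st=get_state();T=w_from_c('wrist',st);print(st['position'])
u=np.array([.9966,-.0819,0]);v=np.array([.0819,.9966,0]);S=np.array([.5778,-.0665,0])
for nm,a,b,z in (('headtip',200+181/4.7,121/4.7,.060),('tongue end',200+222/4.7,392/4.7,.040),('saddle far L',200+80/4.7,258/4.7,.047),('saddlefarR',200+310/4.7,256/4.7,.047),('saddle nearmid',200+208/4.7,383/4.7,.047),('tongueL',200+60/4.7,60/4.7,.04),('tongueR',200+350/4.7,60/4.7,.04)):
    p=at_z('wrist',a,b,z,T);print(nm,p.round(4),'xs',round((p-S)@u,4),'ys',round((p-S)@v,4))
P=T
# eye lateral
for a,b in ((200+579/4.7,330/4.7),(200+579/4.7,505/4.7)):
    p=at_z('wrist',a,b,.09,T);print(p.round(4),'ys',round((p-S)@v,4))
print('tcp ys',(st['position']-S)@v,(st['position']-S)@u)
```

```text
0.004 -0.02214219071612835 32.17369138643875 [-0.1  0.4 -0.7  0.4]
eye tool [0.0885 0.     0.0528]
0.0065 -0.022765812184701962 32.72579216639399 [-0.1  0.4 -0.7  0.4]
eye tool [0.0884 0.     0.0515]
0.009 -0.02339817774227776 33.270716482522616 [-0.1  0.4 -0.7  0.5]
eye tool [0.0884 0.     0.0502]
[ 0.42181364 -0.11094255  0.14228886]
headtip [ 0.5558 -0.0653  0.06  ] xs -0.022 ys -0.0006
tongue end [ 0.5195 -0.0614  0.04  ] xs -0.0585 ys 0.0003
saddle far L [ 0.5407 -0.0437  0.047 ] xs -0.0388 ys 0.0197
saddlefarR [ 0.5379 -0.0795  0.047 ] xs -0.0387 ys -0.0162
saddle nearmid [ 0.5207 -0.0609  0.047 ] xs -0.0574 ys 0.0009
tongueL [ 0.5702 -0.0435  0.04  ] xs -0.0095 ys 0.0223
tongueR [ 0.5662 -0.0882  0.04  ] xs -0.0098 ys -0.0226
[ 0.5207 -0.1199  0.09  ] ys -0.0579
[ 0.4987 -0.1181  0.09  ] ys -0.0579
tcp ys -0.05706673103187264 -0.15181616098797046
```

Emit:
drive_tool --series '[[[0.046, 0, 0], 0], [[0.046, 0, 0], 0], [[0, -0.036, 0], 0], [[0, -0.0365, 0], 0], [[0, 0, 0], 0], [[0, 0, 0], 0]]'

```text
time_s: 18.75
position: [0.5001, -0.0592, 0.1426]
tcp_rot: [0.999, -0.041, -0.0, 0.0]
contact_force: [0.2, 0.4, -2.0]
width: 0.0238
```

Run:
```python
from h import *
st=show()[0]
u=np.array([.9966,-.0819,0]);v=np.array([.0819,.9966,0]);S=np.array([.5778,-.0665,0])
print((st['position']-S)@u,(st['position']-S)@v)
im=camera('wrist');crop('w',im,230,0,400,140,4.7,'w11c')
im=camera('scene');crop('s',im,240,80,360,240,5,'s11')
```

```text
t 18.75 pos [ 0.5001 -0.0592  0.1426] yaw -4.67 w 0.0238 F [ 0.2  0.4 -2. ] j [ 0.27  0.15 -0.48  0.   -0.94  1.22]
-0.07804111758569778 0.0009375598235399472
```

View pics/w11c.png

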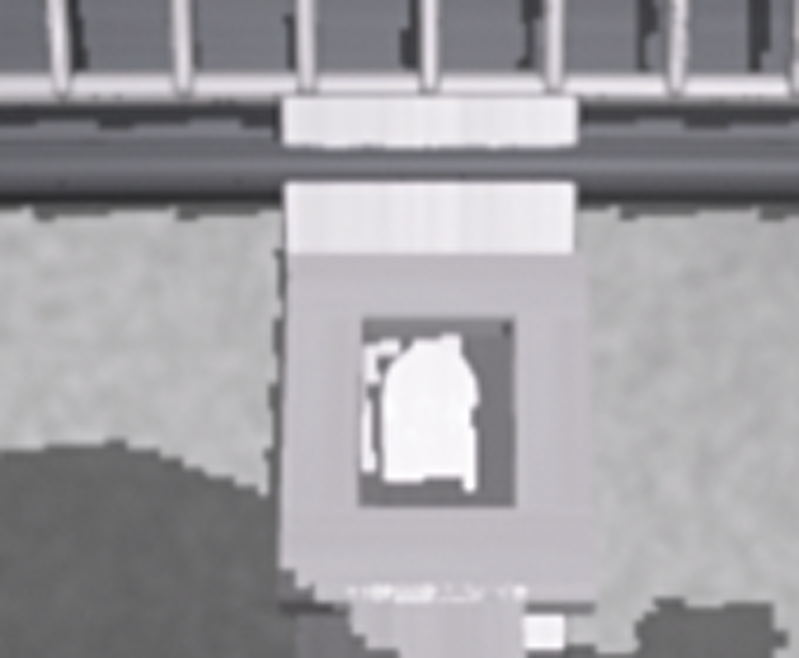

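View pics/s11.png

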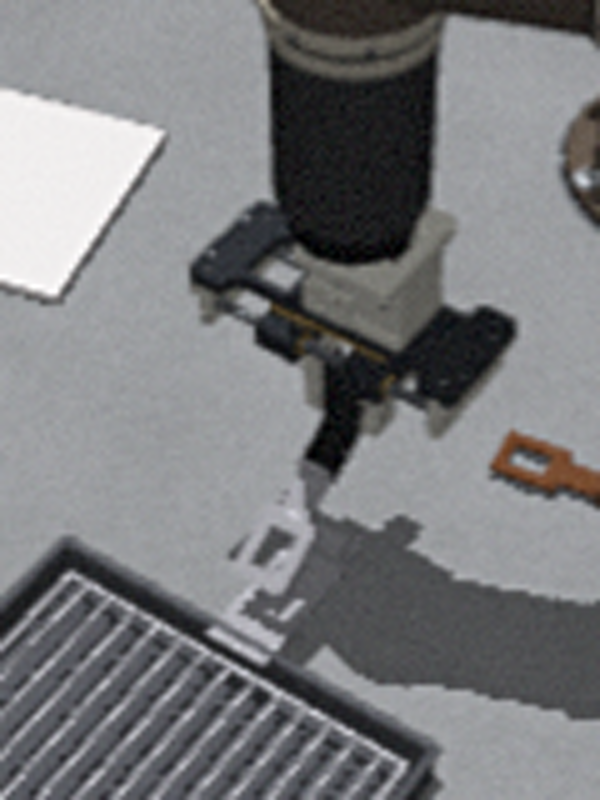

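Run:
```python
from h import *
T=np.array(camera_info('wrist')['T_tool_cam'])
for z in (.0806,.0826,.0846):
    print('head pan end tool', at_z('wrist',230+430/4.7,337/4.7,z,T).round(4))
print('pan rim near?', at_z('wrist',230+430/4.7,182/4.7,.1426-.041,T))
print('bar inner bottom', hpt(.097,-.003,-.0228,np.radians(32.7)),'bar inner top',hpt(.097,.001,-.0228,np.radians(32.7)), 'front bottom', hpt(.107,-.003,-.0228,np.radians(32.7)),'eye tail bottom',hpt(.069,-.003,-.0228,np.radians(32.7)))
```

```text
head pan end tool [ 0.1004 -0.0004  0.0806]
head pan end tool [ 0.1005 -0.0004  0.0826]
head pan end tool [ 0.1006 -0.0004  0.0846]
pan rim near? [ 0.12468343 -0.00040727  0.1016    ]
bar inner bottom [0.09919227 0.         0.06074532] bar inner top [0.10135323 0.         0.05737928] front bottom [0.10760738 0.         0.06614773] eye tail bottom [0.07562997 0.         0.04561859]
```

Emit:
drive_tool --series '[[[0.0056, -0.0013, 0], 0], [[0, 0, 0.014], 0], [[0, 0, 0.014], 0], [[0, 0, 0.0139], 0], [[0, 0, 0], 0], [[0, 0, 0], 0]]'

```text
time_s: 19.6
position: [0.505, -0.0585, 0.1095]
tcp_rot: [0.999, -0.041, 0.0, 0.0]
contact_force: [0.4, 0.5, -1.6]
width: 0.0236
```

Run:
```python
from h import *
st=show()[0];print(st['wrist_torque'])
u=np.array([.9966,-.0819,0]);v=np.array([.0819,.9966,0]);S=np.array([.5778,-.0665,0])
print((st['position']-S)@u,(st['position']-S)@v)
im=camera('wrist');crop('w',im,230,0,400,140,4.7,'w12c')
im=camera('scene');crop('s',im,240,80,360,240,5,'s12')
```

```text
t 19.6 pos [ 0.505  -0.0585  0.1095] yaw -4.7 w 0.0236 F [ 0.4  0.5 -1.6] j [ 0.27  0.2  -0.51  0.   -0.86  1.22]
[-0.064841    0.11705281 -0.0271405 ]
-0.07321122802306149 0.0020078019633457656
```

View pics/w12c.png

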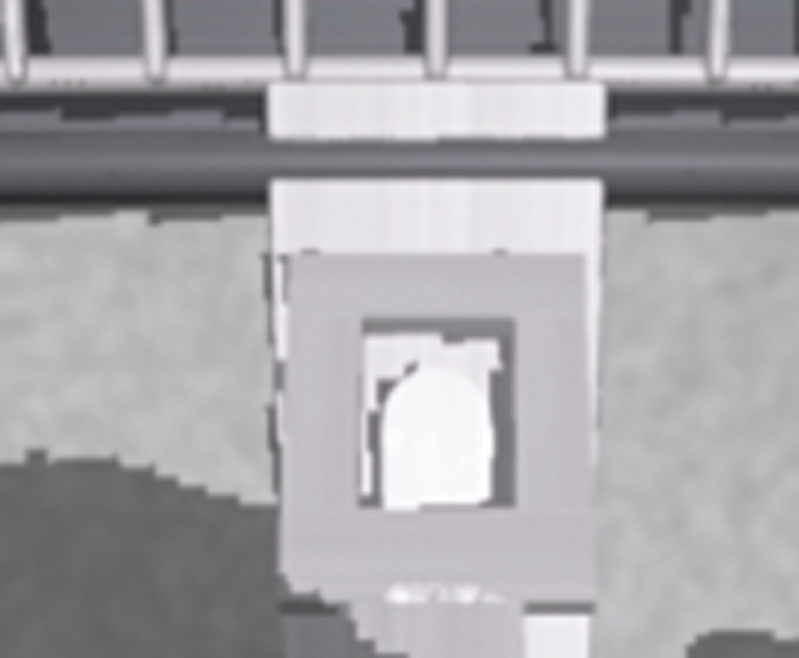

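View pics/s12.png

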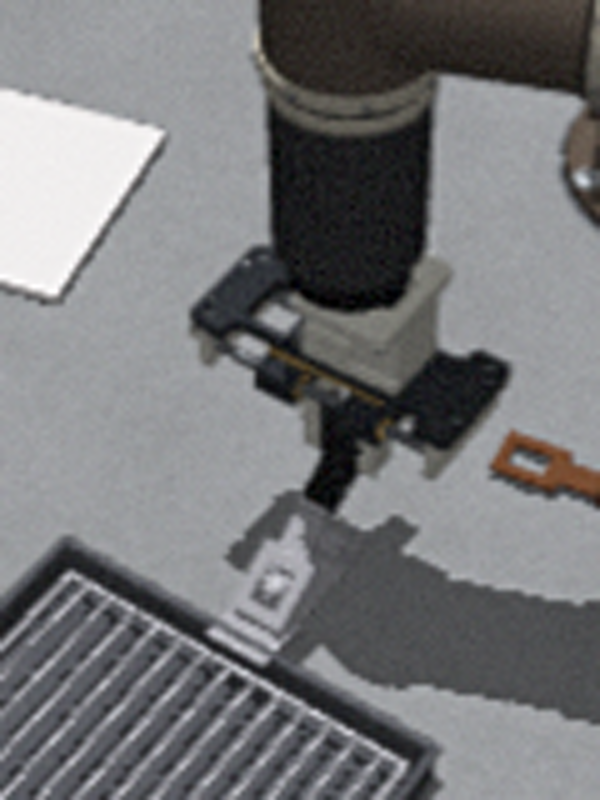

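Emit:
drive_tool --series '[[[-0.005, 0, 0], 0], [[-0.005, 0, 0], 0], [[-0.005, 0, 0], 0], [[-0.004, 0, 0], 0], [[0, 0, 0], 0]]'

```text
time_s: 20.32
position: [0.4895, -0.0572, 0.1095]
tcp_rot: [0.999, -0.041, 0.0, -0.0]
contact_force: [-0.3, -0.4, -2.3]
width: 0.024
```

Run:
```python
from h import *
st=show()[0];print(st['wrist_torque'])
u=np.array([.9966,-.0819,0]);v=np.array([.0819,.9966,0]);S=np.array([.5778,-.0665,0])
print((st['position']-S)@u,(st['position']-S)@v)
im=camera('wrist');crop('w',im,230,0,400,140,4.7,'w13c')
```

```text
t 20.32 pos [ 0.4895 -0.0572  0.1095] yaw -4.7 w 0.024 F [-0.3 -0.4 -2.3] j [ 0.28  0.17 -0.54 -0.   -0.86  1.21]
[-0.06082704  0.13480378  0.03255337]
-0.08879279976996654 0.0020117625526607894
```

View pics/w13c.png

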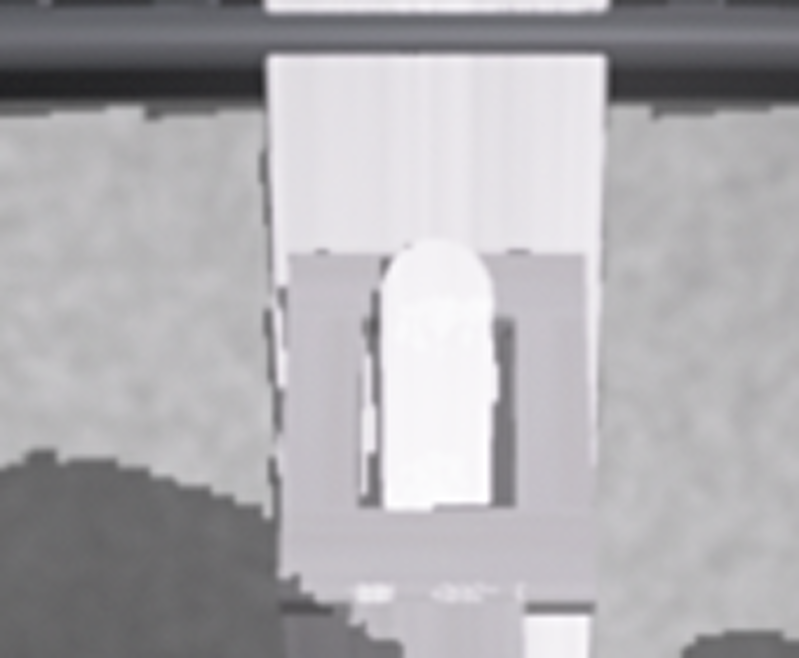

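Emit:
drive_tool --series '[[[-0.003, 0, 0], 0], [[-0.002, 0, 0], 0], [[0, 0, 0], 0]]'

```text
time_s: 20.75
position: [0.4856, -0.057, 0.1094]
tcp_rot: [0.999, -0.041, -0.0, -0.0]
contact_force: [0.7, 1.0, -2.4]
width: 0.0237
```

Emit:
drive_tool --series '[[[-0.0043, 0, 0.0075], 0], [[-0.0043, 0, 0.0075], 0], [[-0.003, 0, 0.0075], 0], [[-0.003, 0, 0.0075], 0]]'

```text
time_s: 21.25
position: [0.4738, -0.0559, 0.085]
tcp_rot: [0.999, -0.041, -0.0, -0.0]
contact_force: [0.7, -0.7, 1.6]
width: 0.0239
```

Run:
```python
from h import *
st=show()[0];print(st['wrist_torque'])
u=np.array([.9966,-.0819,0]);v=np.array([.0819,.9966,0]);S=np.array([.5778,-.0665,0])
print((st['position']-S)@u,(st['position']-S)@v)
im=camera('wrist');crop('w',im,230,0,400,170,4,'w14c')
im=camera('scene');crop('s',im,240,100,360,240,5,'s14')
```

```text
t 21.25 pos [ 0.4738 -0.0559  0.085 ] yaw -4.7 w 0.0239 F [ 0.7 -0.7  1.6] j [ 0.3   0.18 -0.6  -0.   -0.79  1.19]
[-0.05928056 -0.38769615 -0.00768202]
-0.10446874293427885 0.00200069807238208
```

View pics/w14c.png

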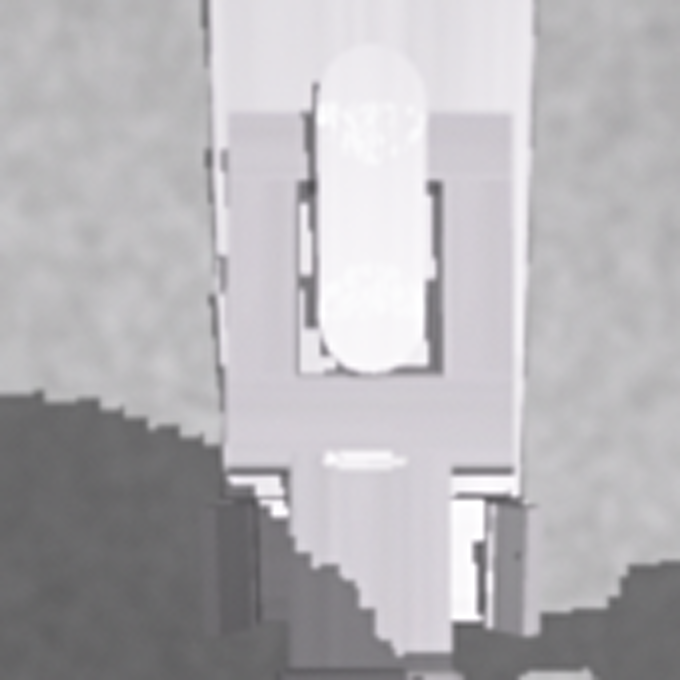

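View pics/s14.png

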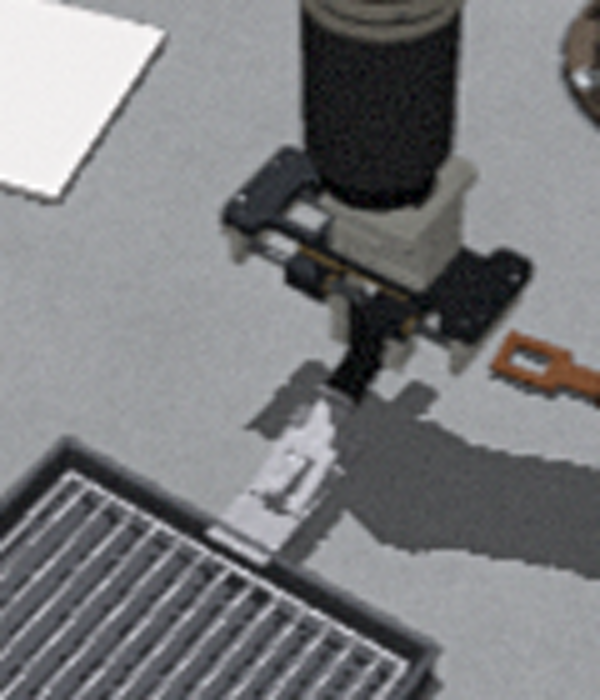

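Emit:
drive_tool --series '[[[-0.003, 0, 0.0075], 0], [[-0.002, 0, 0.0075], 0], [[-0.0015, 0, 0.0075], 0], [[-0.0015, 0, 0.0075], 0], [[0, 0, 0], 0]]'

```text
time_s: 21.98
position: [0.4672, -0.0556, 0.0608]
tcp_rot: [0.999, -0.041, -0.001, 0.0]
contact_force: [-0.9, 0.3, -0.3]
width: 0.0234
```

Run:
```python
from h import *
st=show()[0];print(st['wrist_torque'])
u=np.array([.9966,-.0819,0]);v=np.array([.0819,.9966,0]);S=np.array([.5778,-.0665,0])
print((st['position']-S)@u,(st['position']-S)@v)
im=camera('wrist');crop('w',im,230,0,400,170,4,'w15c')
im=camera('scene');crop('s',im,240,100,360,240,5,'s15')
```

```text
t 21.98 pos [ 0.4672 -0.0556  0.0608] yaw -4.71 w 0.0234 F [-0.9  0.3 -0.3] j [ 0.3   0.21 -0.64 -0.   -0.72  1.19]
[-0.03557851  0.36129311  0.03162858]
-0.11115512910265332 0.001826491028393754
```

View pics/w15c.png

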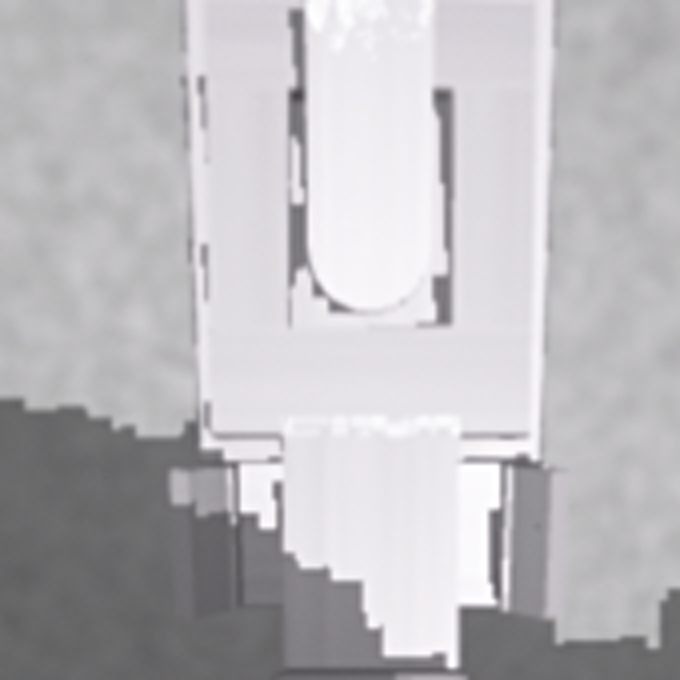

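View pics/s15.png

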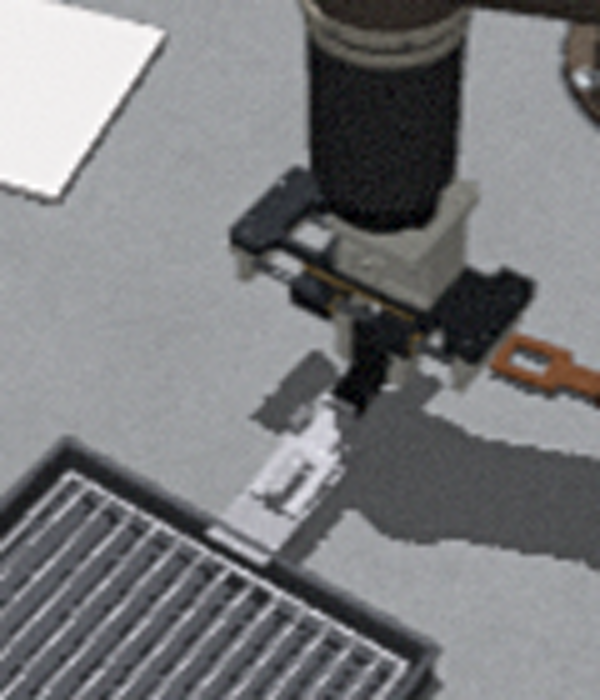

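Emit:
drive_tool --series '[[[-0.001, 0, 0.0065], 0], [[-0.0005, 0, 0.0065], 0], [[0, 0, 0.0065], 0], [[0, 0, 0], 0]]'

```text
time_s: 22.58
position: [0.4663, -0.0554, 0.0454]
tcp_rot: [0.999, -0.041, -0.0, 0.0]
contact_force: [-0.2, 0.0, 1.3]
width: 0.0239
```

Run:
```python
from h import *
st=show()[0];print(st['wrist_torque'])
im=camera('wrist');crop('w',im,230,0,400,170,4,'w16c')
im=camera('scene');crop('s',im,240,100,360,240,5,'s16')
for n in ('eye','grip','stud'):
  for c in('scene',): print(n,c,[(round(d['p'],2),np.round(d['xyz'],4)) for d in mark_of(n,c)[:2]])
```

```text
t 22.57 pos [ 0.4663 -0.0554  0.0454] yaw -4.71 w 0.0239 F [-0.2  0.   1.3] j [ 0.3   0.23 -0.66 -0.   -0.68  1.19]
[0.09942988 0.48886678 0.08186036]
eye scene [(0.69, array([0.3633, 0.0186, 0.0064])), (0.67, array([ 0.571 , -0.068 ,  0.0504]))]
grip scene [(0.81, array([ 0.4907, -0.0588,  0.0462])), (0.61, array([0.3598, 0.1044, 0.0138]))]
stud scene [(0.65, array([ 0.5768, -0.0639,  0.0482])), (0.6, array([ 0.5952, -0.0602,  0.0463]))]
```

View pics/w16c.png

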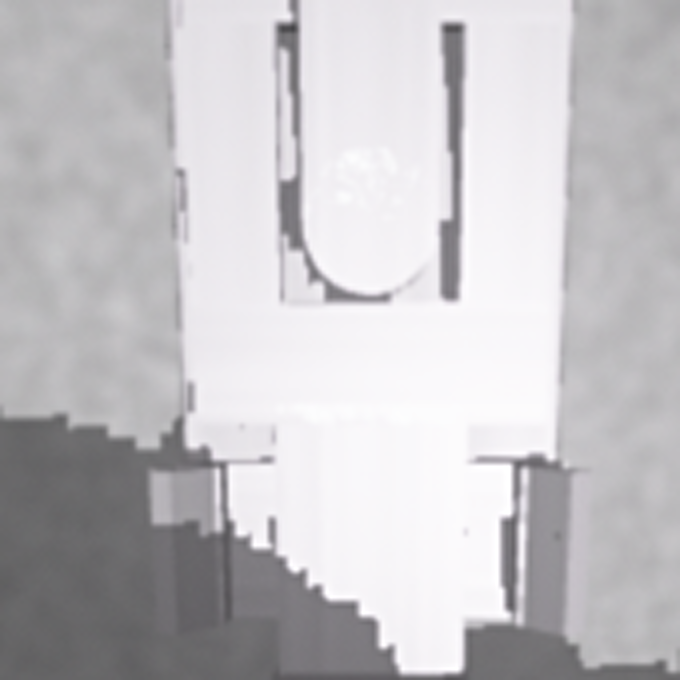

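View pics/s16.png

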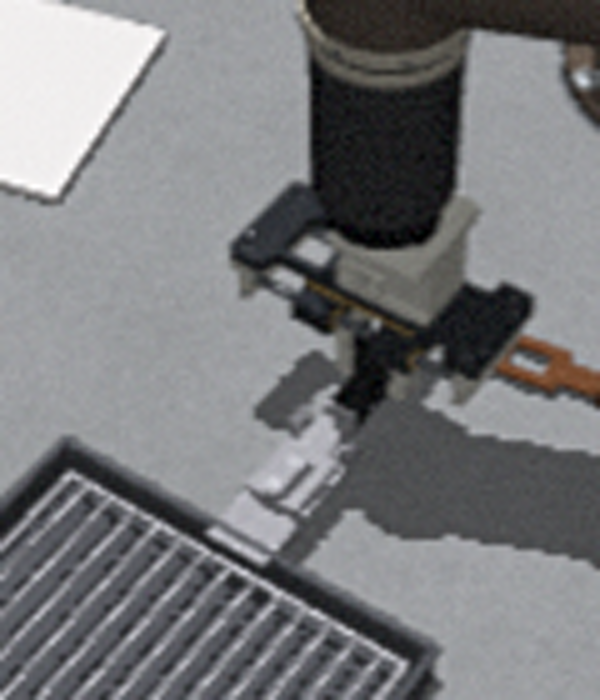

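Emit:
drive_tool --series '[[[0, 0, 0.003], 0], [[0, 0, 0.003], 0], [[0, 0, 0], 0]]'

```text
time_s: 23.2
position: [0.4665, -0.0554, 0.0415]
tcp_rot: [0.999, -0.041, 0.0, 0.0]
contact_force: [-4.3, 0.7, 11.1]
width: 0.0241
```

Run:
```python
from h import *
st=show()[0];print(st['wrist_torque'])
im=camera('wrist');cv2.imwrite('pics/w17.png',im[:,:,::-1])
```

```text
t 23.2 pos [ 0.4665 -0.0554  0.0415] yaw -4.69 w 0.0241 F [-4.3  0.7 11.1] j [ 0.3   0.24 -0.67  0.   -0.67  1.19]
[0.34738361 1.76722288 0.02701081]
```

View pics/w17.png

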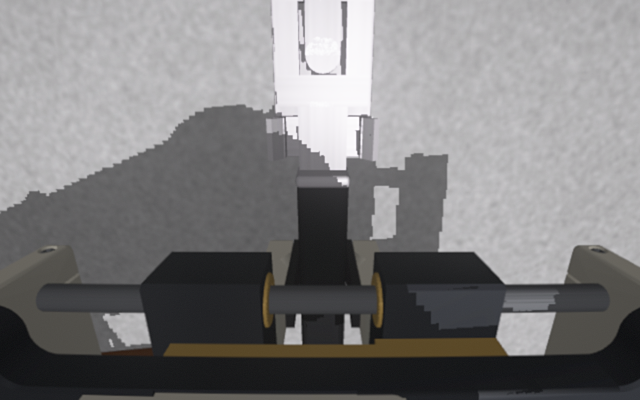

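Emit:
drive_tool --series '[[[0, 0, -0.003], 0], [[0, 0, 0], 0]]'

```text
time_s: 23.5
position: [0.4664, -0.0553, 0.0432]
tcp_rot: [0.999, -0.041, -0.0, -0.0]
contact_force: [-0.0, 0.2, -3.1]
width: 0.0235
```

Emit:
drive_tool --series '[[[0, 0, 0], 0], [[0, 0, 0], 0], [[0, 0, 0], 0], [[0, 0, 0], 0], [[0, 0, -0.02], 0], [[0, 0, -0.04], 0], [[0, 0, -0.06], 0], [[0, 0, 0], 0]]' --gripper 0.2

```text
time_s: 24.5
position: [0.469, -0.0549, 0.143]
tcp_rot: [0.999, -0.041, 0.004, -0.001]
contact_force: [0.6, -0.4, -0.9]
width: 0.0521
```

Run:
```python
from h import *
st=show()[0]
im=camera('wrist');cv2.imwrite('pics/w18.png',im[:,:,::-1])
im=camera('scene');crop('s',im,200,100,360,240,4.5,'s18');cv2.imwrite('pics/s18f.png',im[:,:,::-1])
for n in ('eye','grip','nose','stud','head','saddle'):
  for c in('scene','wrist'): print(n,c,[(round(d['p'],2),np.round(d['xyz'],4)) for d in mark_of(n,c)[:2]])
```

```text
t 24.5 pos [ 0.469  -0.0549  0.143 ] yaw -4.67 w 0.0521 F [ 0.6 -0.4 -0.9] j [ 0.3   0.09 -0.55  0.   -0.92  1.19]
eye scene [(0.62, array([ 0.5696, -0.0665,  0.0539])), (0.61, array([0.3692, 0.0181, 0.008 ]))]
eye wrist [(0.73, array([ 0.5759, -0.0641,  0.0517])), (0.73, array([0.3697, 0.0131, 0.0058]))]
grip scene [(0.76, array([0.3607, 0.0989, 0.0118])), (0.66, array([ 0.4909, -0.06  ,  0.0461]))]
grip wrist [(0.82, array([ 0.4929, -0.057 ,  0.0482]))]
nose scene [(0.72, array([ 0.5902, -0.0619,  0.0536])), (0.65, array([ 0.3706, -0.0045,  0.0143]))]
nose wrist [(0.8, array([ 0.5992, -0.0654,  0.0523])), (0.53, array([ 0.3727, -0.0043,  0.0129]))]
stud scene [(0.68, array([ 0.5781, -0.0611,  0.0472]))]
stud wrist [(0.84, array([ 0.5821, -0.0669,  0.0486]))]
head scene [(0.76, array([ 0.5816, -0.0685,  0.0608])), (0.59, array([ 0.5307, -0.0637,  0.0511]))]
head wrist [(0.91, array([ 0.5781, -0.0659,  0.0614]))]
saddle scene [(0.91, array([ 0.5336, -0.0606,  0.0505]))]
saddle wrist []
```

View pics/w18.png

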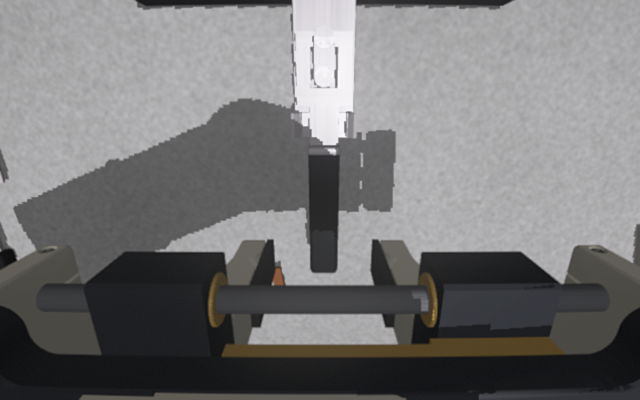

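View pics/s18.png

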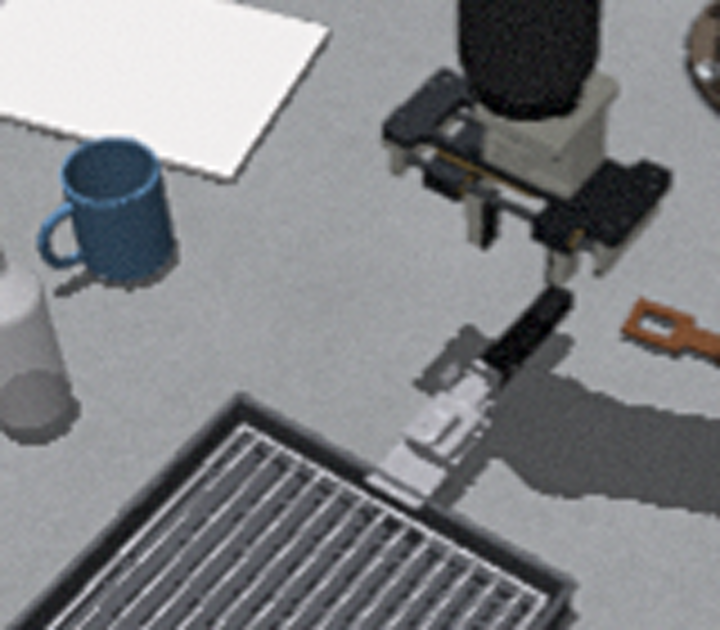

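Emit:
drive_tool --series '[[[0, 0, -0.04], 0], [[0, 0, 0], 0], [[0, 0, 0], 0], [[0, 0, 0], 0]]'

```text
time_s: 25.7
position: [0.466, -0.0554, 0.1707]
tcp_rot: [0.999, -0.041, -0.001, 0.0]
contact_force: [1.1, 0.0, -0.0]
width: 0.0525
```

Run:
```python
from h import *
st=show()[0];T=w_from_c('wrist',st)
im=camera('wrist');crop('w',im,270,0,380,120,6,'w19c')
im=camera('top')
for n in ('slice_mid','ramekin_mid','spice_mid','water_mid','mug_mid','timer_mid','stud','eye','grip'):
  print(n,[(round(d['p'],2),np.round(d['xyz'],4)) for d in mark_of(n,'top')[:2]])
```

```text
t 25.7 pos [ 0.466  -0.0554  0.1707] yaw -4.72 w 0.0525 F [ 1.1  0.  -0. ] j [ 0.3   0.06 -0.51 -0.   -1.    1.19]
slice_mid [(0.78, array([0.4628, 0.2898, 0.0066]))]
ramekin_mid [(0.59, array([0.6722, 0.3605, 0.0225]))]
spice_mid [(0.7, array([0.595 , 0.4181, 0.0405]))]
water_mid [(0.71, array([ 0.673 , -0.3791,  0.0982]))]
mug_mid [(0.86, array([ 0.5033, -0.4103,  0.0407]))]
timer_mid [(0.64, array([0.4793, 0.4258, 0.0321]))]
stud [(0.92, array([ 0.5733, -0.0631,  0.0477]))]
eye [(0.55, array([ 0.5708, -0.0646,  0.0476]))]
grip [(0.83, array([ 0.4937, -0.0586,  0.0442])), (0.26, array([ 0.5974, -0.0671,  0.0537]))]
```

View pics/w19c.png

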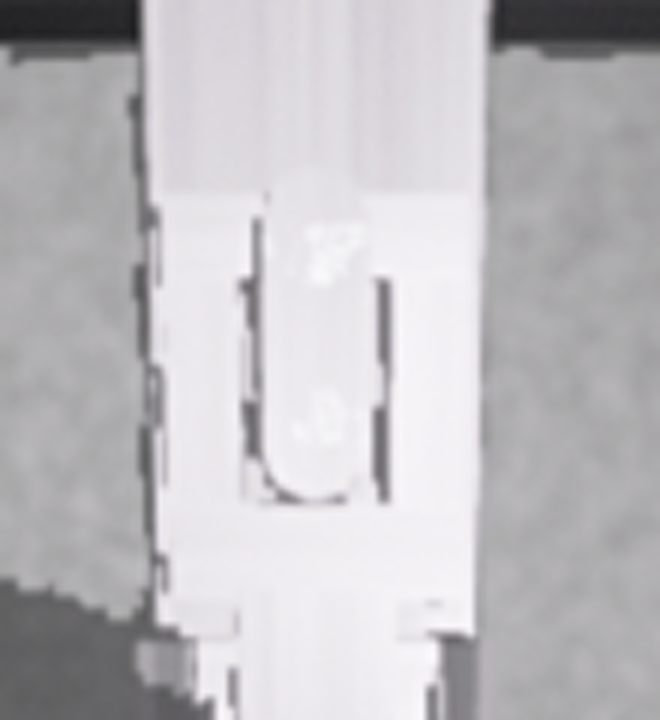

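```bash
python3 -c "
from station import *
print(finish_job())"
```

```text
the job is handed in; nothing more can be done
None
```

The handle is fitted: its eye is over the stud with the nose bar under the head, and the neck rests on the saddle between the cheeks. I let go, backed the arm clear and handed the job in at about 26 s of the 51 s allowed. The hand-in gives no verdict.

**How it was done:**
- The tool cannot tilt, so I slid the nose under the pan's tongue and lifted. This turned the handle in the pads to about 32° tail up.
- I then dipped the nose bar past the pan-side end of the head, pulled it back to the stem and swung the tail down level.

**Things that went wrong first:**
- On the first grasp I lifted before the fingers had closed, so the handle stayed on the table.
- An attempt to tilt the handle by loosening the grip dropped it a few centimetres flat onto the table. I gripped it again and carried on.

**Last checks:**
- **Eye position:** the close view showed the eye centre about 7 mm from the stud axis (limit 14 mm). By the networks it was 0 to 5 mm above the stud point, limit +6. They are only good to about 4 mm, and the top camera gave the lowest value and the scene camera the highest.
- **Handle angle:** the tail sags about 3° (limit about 8°), worked out from the same network heights. The handle looked in line with the pan to within about 1°.
- **Pan and bystanders:** the pan and all six bystanders read within about 4 mm of where they started, which is within the networks' accuracy.
- **Arm and forces:** the gripper was about 0.1 m above the handle and touching nothing. The highest force I saw was about 11 N, when pressing the strap onto the saddle.

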